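Put the kit away in the combination lock box

TASK

Put the loose kit (tape measure, white-and-green carton, spanner, black tape roll: whichever of them are there) away in the steel lock box and lock it again. Move the tan carton off the lid onto the bare table, roll the three thumbwheels to 4-7-2 (left to right as the robot sees them), slide the red bolt tab fully left and swing the lid up; once the whole kit lies inside, shut the lid fully, slide the bolt fully home and roll every wheel at least one digit off its code digit. The tan carton stays out on the table; leave the other things on the table where they are.

Things in the scene. Friction and masses are not known exactly. Their poses are not given: they have to be found in the camera images.
- lock_box: Fixed blue-grey steel lock box. Origin: centre of its underside, on the table; x from its front to the hinge side, y to the left, z up. 184 (x) by 240 (y) by 78 mm high without the lid. In front (x -172 to -100 mm, y +-113 mm, deck at z 72 mm) is the lock housing: from the left red bolt tab, wheels 1, 2, 3. The shut lid's top is at z 94 mm and reaches forward to x -97 mm, sideways to y +-124 mm.
- box_floor (a point): Centre of the box's inner floor, 4 mm above the table; axes as lock_box. The inside is 176 (x) by 232 mm (y); the rim is 78 mm above the table, and the shut lid leaves 85 mm of height inside.
- wheel_1 (a joint): Thumbwheel 1 from the left, code digit 4: rad, endless both ways (take it mod 2 pi). Digit d is on top, in line with the red index marks, at d x 0.6283; the angle grows as the top rolls away from the robot. Drags with about 1 N at the rim, stays where left. Its code digit is on top when wheel_1_code is at wheel_1_top. The bolt passes when all wheels are within 0.18 rad of their code digits; while it is drawn the wheels are blocked.
- wheel_1_code (a point): Point on the rim of wheel 1 at the middle of its code digit 4; turns with the wheel.
- wheel_1_top (a point): Fixed point at the top of the rim of wheel 1, 94 mm above the table; axes as lock_box. Black wheel, white digits 0 to 9 round the rim, upright from the front; 56 mm across, 18 mm wide, axle along y 28 mm below this point, 22 mm proud of the deck; 48 mm from wheel to wheel. Roll it by pressing a fingertip on its top and stroking along x.
- wheel_2 (a joint): Thumbwheel 2 from the left, code digit 7: rad, endless both ways (take it mod 2 pi). Digit d is on top, in line with the red index marks, at d x 0.6283; the angle grows as the top rolls away from the robot. Drags with about 1 N at the rim, stays where left. Its code digit is on top when wheel_2_code is at wheel_2_top. The bolt passes when all wheels are within 0.18 rad of their code digits; while it is drawn the wheels are blocked.
- wheel_2_code (a point): Point on the rim of wheel 2 at the middle of its code digit 7; turns with the wheel.
- wheel_2_top (a point): Fixed point at the top of the rim of wheel 2, 94 mm above the table; axes as lock_box. Black wheel, white digits 0 to 9 round the rim, upright from the front; 56 mm across, 18 mm wide, axle along y 28 mm below this point, 22 mm proud of the deck; 48 mm from wheel to wheel. Roll it by pressing a fingertip on its top and stroking along x.
- wheel_3 (a joint): Thumbwheel 3 from the left, code digit 2: rad, endless both ways (take it mod 2 pi). Digit d is on top, in line with the red index marks, at d x 0.6283; the angle grows as the top rolls away from the robot. Drags with about 1 N at the rim, stays where left. Its code digit is on top when wheel_3_code is at wheel_3_top. The bolt passes when all wheels are within 0.18 rad of their code digits; while it is drawn the wheels are blocked.
- wheel_3_code (a point): Point on the rim of wheel 3 at the middle of its code digit 2; turns with the wheel.
- wheel_3_top (a point): Fixed point at the top of the rim of wheel 3, 94 mm above the table; axes as lock_box. Black wheel, white digits 0 to 9 round the rim, upright from the front; 56 mm across, 18 mm wide, axle along y 28 mm below this point, 22 mm proud of the deck; 48 mm from wheel to wheel. Roll it by pressing a fingertip on its top and stroking along x.
- bolt (a joint): Bolt slide in m: 0 = home (locked), 0.026 = drawn fully to the left (the box's +y). Slides with about 1.5 N and stays where left. With a wrong code it stops after about 6 mm. Home, it holds the lid's tongue down: draw it before opening the lid, and keep it drawn until the lid is shut.
- bolt_tab (a point): Centre of the top of the red bolt tab (26 mm along x, 14 mm along y, standing 20 mm above the deck, top at z 94 mm); moves with the bolt; axes as lock_box; 44 mm left of wheel 1 when home. Can be pinched across x, or pushed along y.
- lid (a joint): Lid angle in rad: 0 shut, 1.75 fully open (leaning back 10 degrees past upright). A stiff friction hinge on the far edge holds it at any angle: about 5 N at the handle moves it, and it must be pressed right down to shut.
- lid_handle (a point): Middle of the lid's steel bow handle: a round bar 10 mm thick, straight for 90 mm along the box's y, 40 mm above the lid's top face, 25 mm behind the lid's front edge, 164 mm from the hinge line and 55 mm above it (lid shut: 134 mm above the table). Moves with the lid; its x and z axes turn with it.
- lid_hinge (a point): Middle of the lid's hinge line, which runs along the box's y, 79 mm above the table. The lid reaches 190 mm from it; its steel tongue (14 mm wide, at y +62 mm) stands out 20 mm further and 37 mm down on the inner side.
- carton: Tan and red small carton lying on the lid at the start, 61 (x) by 100 (y) by 46 mm high, about 0.3 kg; origin at the centre of its underside. To be moved to bare table.
- spanner: Steel combination spanner lying flat: 148 mm along its y, 26 mm wide at the ends, shank 9 mm wide, 6 mm thick; origin under its centre. Part of the kit; may be absent.
- black_tape: Roll of black tape lying flat: 60 mm across, 19 mm high; origin under its centre. Part of the kit; may be absent.
- tape_measure: Yellow tape measure with a black disc, standing on its foot: 36 (x) by 84 (y) by 70 mm high, parallel 34 mm wide case; origin under its centre. Part of the kit; may be absent.
- nail_carton: White-and-green small carton: 61 (x) by 90 (y) by 51 mm high; origin at the centre of its underside. Part of the kit; may be absent.
- oil_jar: Bystander: glass jar with a yellow lid, 74 mm across, 116 mm high. Leave alone.
- tin: Bystander: food tin, 75 mm across, 58 mm high, behind the box. Leave alone.
- bag_edge (a point): Farthest edge, at table level, of the fixed black bag that lies between the robot and the kit, up to 160 mm high; keep the gripper off it. To its right stands the fixed grey parts cabinet, 270 mm high; behind the cabinet the open tool case.

How it is judged:
By the outcome, as a careful person would: the job done as asked, in the order asked, and still so for the second after the job is handed in, with the robot touching nothing.
Of tape_measure, nail_carton, spanner, black_tape only 2 to 3 are there at a start; the rules pass over those that are not, and their reading is None.
At some moment in a run one of nail_carton, spanner, black_tape, carton may be knocked a few centimetres aside while the robot is not near it.
Once in a run the grip may slacken for a moment while it holds something.
It also fails if it takes over 210 s, if anything falls off the work surface, if the arm or the gripper's body presses on something with over 40 N, if the wrist force passes 120 N, or if a joint passes its speed limit or range.

ROBOT

A 7-joint arm with a two-finger parallel gripper is mounted at the origin on a cart in front of the work surface, level with it; the furniture and walls round the work are solid. World frame = base frame: x ahead of the robot, y to its left, z up, the work surface at z = 0. Lengths are in m, angles in rad, forces in N, time in s.
With the tool pointing down it reaches from about 0.4 to 0.85 m from the base axis. Payload 4.4 kg.
Tool frame: the origin (TCP) lies at the very end of the fingers, on their centre line; the grasp point (between the pads) lies behind it (ctrl.tcp_to_grasp is the z of the grasp point in the tool frame, in m); z points along the fingers, y is the line along which they close (so a half turn about z gives the same grasp; the last joint's range is limited). The gripper opens to 94 mm and grips with 3 to 60 N. Pads are 16 mm wide; open, the fingers measure 119 mm over their backs; the gripper's body (75 mm by 177 mm) begins 78 mm behind the grasp point.
Start: joints at [-1.272, 0.628, 0.038, 1.517, -0.027, 0.996, -0.02], TCP at [0.232, 0.607, 0.205] pointing down, gripper open.
Joint ranges: [-3.06, 3.06], [-0.37, 2.12], [-1.25, 1.32], [0.18, 2.47], [-1.1, 4.24], [0.23, 1.98], [-2.94, 2.94]. Speed limits (rad/s): [2.57, 2.57, 3.14, 3.14, 3.14, 3.14, 3.14].

INTERFACE

Orientations are given as a unit quaternion [x, y, z, w].
In Python, from plant import ctrl gives the robot as it stands.
- The arm moves only by the tool move_arm, never from a script. Its argument "deltas" is a list of rows, each a list of 3 entries, a list of its own where there are three numbers: the shift along the world's x, y, z scaled (see below), then the turn, a rotation vector about the world's x, y, z scaled (see below), then the opening, from 0 (shut) to 1 (fully open). In form: [[[x, y, z], [wx, wy, wz], gripper], ...]. A call has 1 to 12 rows; each row is the pose to reach, as a shift and turn from the pose commanded when the call began; what a row does not reach only later rows make up. The controller multiplies each number of a shift by 50 cm and each number of a turn by 45 degrees. A row lasts 1/8 s, in which the tool goes at most 62.5 mm and 10.7 degrees, less where a joint would pass 70% of its speed; a pose out of reach is approached as far as the arm can. A call with a number of a shift or a turn outside -1 to 1 is refused whole. A call with a gripper value outside its range is refused whole. The fingers move at their own pace and stop on an object; the grip force is fixed at half the most. Time passes only in rows, so rows that repeat a pose let the fingers close. It gives the time, the measured TCP pose, the force, the opening and the grip force at its end, in the units of the state.
- ctrl.get_obs(): the state, without advancing time (a new reading comes with each control period).
- ctrl.snapshot(name): name is "side" or "top" or "wrist"; returns a dict with "img" (400x640x3 uint8, blue, green, red), "z_map" (400x640 float32, m along the optical axis (not along the pixel's ray), 0 where there is no reading), "K" (3x3 intrinsics, pixels), "T" (4x4, takes a point from camera to world coordinates). Camera axes: x right, y down, z forward; pixel columns grow to the right and rows downward; lengths in m; the calibration is good to about 2 mm. A picture is of the moment at which its call begins.
- ctrl.hand_in(): hands the job in; it is judged then, once.
The state is a dict: "clock": time; "joint_positions": joint angles; "qvel": joint speeds; "tau": joint torques, N m; "ee_pos": TCP position; "orientation": TCP orientation; "wrist_force": force on the tool from outside, world axes, zero at the start; "ft_torque": the same for the moment, N m; "opening": finger opening in m; "gripper_force": force on a finger pad.
Only numpy, scipy, OpenCV 4.12 (cv2) and the standard library are available. Lean on these libraries where they do the work, as an engineer would, in place of code of your own. Each camera call takes 0.05 s, during which the arm holds its last target. There are 200 camera calls.

## Working session

There is one attempt and no reset: what is moved stays moved. The work goes in short steps, Python scripts to look and compute and a tool call to move; the robot and the scene stay as the last step left them, time stands still between calls to the robot, and variables do not carry over. Pictures are saved under pics/ and viewed, at most 14 in all, crops included, and the job is handed in when it is done.

Besides the shell and the picture viewer there is one more tool, called after "Request:" as a command line: name --argument value ..., lists and objects as JSON in quotes. move_arm: Moves the arm, as the interface text tells. Shifts and turns lie within -1 to 1; 1 stands for 50 cm of shift or 45 degrees of turn. Its arguments: {"type":"object","properties":{"deltas":{"type":"array","items":{"type":"array"}}},"required":["deltas"]}

```bash
ls; mkdir -p pics
cat > h.py <<'E'
import numpy as np, cv2
from plant import ctrl
def snap(n,f=None):
    s=ctrl.snapshot(n)
    np.savez('last_%s.npz'%n,**s)
    if f: cv2.imwrite('pics/'+f,s['img'])
    return s
def load(n): return dict(np.load('last_%s.npz'%n))
def cloud(s):
    z=s['z_map'];v,u=np.mgrid[:z.shape[0],:z.shape[1]]
    K=s['K'];p=np.stack([(u-K[0,2])/K[0,0]*z,(v-K[1,2])/K[1,1]*z,z],-1)
    w=p@s['T'][:3,:3].T+s['T'][:3,3]
    w[z==0]=np.nan
    return w
def proj(s,p):
    q=np.linalg.inv(s['T'])@np.append(p,1);q=s['K']@q[:3];return q[:2]/q[2]
E
python3 - <<'E'
from h import *
o=ctrl.get_obs();print({k:np.round(v,3) for k,v in o.items()},ctrl.tcp_to_grasp)
for n in ['top','side']:
    s=snap(n,n+'0.png');print(n,np.round(s['T'],3).tolist(),s['K'].tolist())
E
```

```text
pics
{'clock': np.float64(0.0), 'joint_positions': array([-1.272,  0.629,  0.038,  1.518, -0.027,  0.996, -0.02 ]), 'qvel': array([-0.   , -0.002, -0.001, -0.001,  0.001, -0.001, -0.001]), 'tau': array([-1.0000e-03, -5.4974e+01,  1.1440e+00, -1.8663e+01, -5.2000e-02,
        2.3000e-02,  0.0000e+00]), 'ee_pos': array([0.232, 0.607, 0.205]), 'orientation': array([ 0.181,  0.983, -0.001, -0.   ]), 'wrist_force': array([-0.019, -0.673, -0.199]), 'ft_torque': array([-0.015, -0.034,  0.024]), 'gripper_force': np.float64(0.0), 'opening': np.float64(0.094)} -0.0188
top [[-0.084, -0.974, 0.211, 0.389], [-0.996, 0.081, -0.024, 0.081], [0.007, -0.213, -0.977, 1.115], [0.0, 0.0, 0.0, 1.0]] [[475.60810945791883, 0.0, 316.9694625292951], [0.0, 475.60810945791883, 194.00595752951406], [0.0, 0.0, 1.0]]
side [[-0.859, 0.391, -0.329, 0.912], [0.511, 0.68, -0.526, 0.577], [0.018, -0.62, -0.784, 0.84], [0.0, 0.0, 0.0, 1.0]] [[399.3688278188912, 0.0, 311.3484747133961], [0.0, 399.3688278188912, 199.65010515593377], [0.0, 0.0, 1.0]]
```

View pics/top0.png

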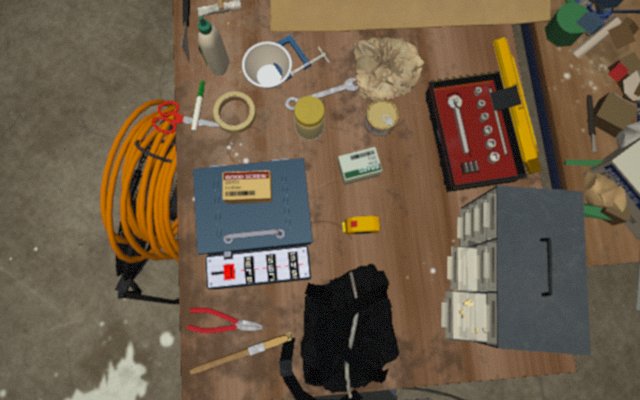

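View pics/side0.png

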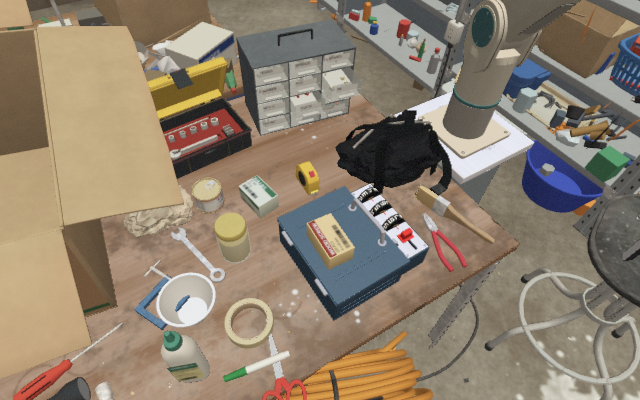

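The top view shows the lid with the tan carton (247,185), the lock housing (260,265) with the red tab at (229,271), the nail carton (360,164), the tape measure (361,224) and a spanner (320,95). The jar is at (309,115), the tin at (381,118), and there is no black tape roll. The side view agrees with this.

Run:
```python
from h import *
s=load('top');w=cloud(s);o=ctrl.get_obs()
print('tcp proj',proj(s,o['ee_pos']),proj(load('side'),o['ee_pos']))
for n,(u,v) in dict(sp1=(291,104),sp2=(352,85),spm=(322,95),tab=(229,271),carton=(247,185),nail=(360,164),tm=(361,224),handle=(253,236),jar=(309,110),tin=(381,115),lidTL=(198,170),lidTR=(302,161),lidBL=(200,249),lidBR=(309,241)).items(): print(n,np.round(w[v,u],3))
im=s['img']
c=cv2.resize(im[150:295,180:395],None,fx=3.7,fy=3.7,interpolation=cv2.INTER_CUBIC);cv2.imwrite('pics/c1.png',c)
def rect(name,box,zlo,zhi):
    x0,x1,y0,y1=box
    m=(w[...,2]>zlo)&(w[...,2]<zhi)&(w[...,0]>x0)&(w[...,0]<x1)&(w[...,1]>y0)&(w[...,1]<y1)
    P=w[m];r=cv2.minAreaRect(P[:,:2].astype(np.float32)*1000);print(name,len(P),[np.round(q,1) for q in r],np.median(P[:,2]))
    return r
def near(u,v,d=.09): x,y=w[v,u,:2]; return (x-d,x+d,y-d,y+d)
rect('lid',near(250,205,.17),.088,.1)
rect('carton',near(247,185),.12,.16)
rect('nail',near(360,164,.07),.04,.06)
rect('tm',near(361,224,.07),.05,.08)
rect('tmall',near(361,224,.07),.012,.08)
rect('sp',near(322,95,.12),.003,.012)
rect('deck',near(260,267,.15),.066,.078)
```

```text
tcp proj [ 25.73920054 413.74064117] [644.03557608 283.46186929]
sp1 [ 0.868  0.099 -0.004]
sp2 [ 0.901 -0.057  0.008]
spm [0.881 0.02  0.006]
tab [0.459 0.255 0.098]
carton [0.632 0.202 0.14 ]
nail [ 0.681 -0.05   0.055]
tm [ 0.54  -0.037  0.066]
handle [0.524 0.196 0.137]
jar [0.799 0.058 0.115]
tin [ 0.797 -0.112  0.056]
lidTL [0.687 0.314 0.094]
lidTR [0.688 0.083 0.095]
lidBL [0.511 0.316 0.092]
lidBR [0.509 0.081 0.096]
lid 8374 [array([603.8, 184.7]), array([327.9, 284.7]), np.float64(0.0)] 0.094548431296539
carton 1437 [array([631.9, 205.1]), array([99.8, 62. ]), np.float64(87.2)] 0.1398453296983585
nail 1008 [array([683.8, -49.5]), array([61.6, 90.6]), np.float64(10.9)] 0.0511880080267344
tm 468 [array([540.8, -41.8]), array([70.2, 34.8]), np.float64(88.6)] 0.06345456100461311
tmall 599 [array([541. , -37.9]), array([80.7, 35. ]), np.float64(87.6)] 0.06191080404162608
sp 693 [array([879.7,  19.9]), array([237. , 238.6]), np.float64(0.4)] 0.006978871132202524
deck 2657 [array([416.7, 200.4]), array([226.5, 177.6]), np.float64(88.2)] 0.07260060972758464
```

View pics/c1.png

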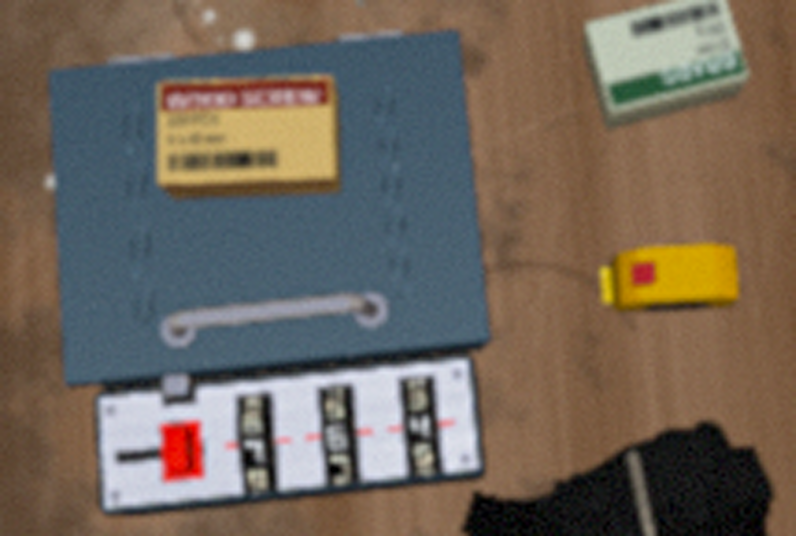

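Run:
```python
from h import *
s=load('top');w=cloud(s);im=s['img'].astype(int)
b,g,r=im[...,0],im[...,1],im[...,2]
x,y,z=w[...,0],w[...,1],w[...,2]
m=(b>r+15)&(z>.086)&(z<.102)&(x>.4)&(x<.75)&(y>.03)&(y<.36)
P=w[m][:,:2].astype(np.float32)*1000
rr=cv2.minAreaRect(P);print('lid',len(P),rr)
m=(r>200)&(g<60)&(b<60)&(z>.085)&(x>.4)&(x<.52)&(y>.03)&(y<.36);print('tab',m.sum(),w[m].mean(0),cv2.minAreaRect(w[m][:,:2].astype(np.float32)*1000))
# deck: bright white points
m=(r>190)&(g>190)&(b>190)&(z>.065)&(z<.08)&(x>.38)&(x<.53)&(y>.03)&(y<.36)
print('deck',m.sum(),cv2.minAreaRect(w[m][:,:2].astype(np.float32)*1000))
# spanner: greyish bright
for n in ['top','side']:
    q=load(n);W=cloud(q);I=q['img'].astype(int)
    m=(abs(I[...,0]-I[...,2])<25)&(I.sum(2)>330)&(W[...,2]>-.01)&(W[...,2]<.02)&(W[...,0]>.8)&(W[...,0]<.95)&(W[...,1]>-.09)&(W[...,1]<.13)
    print(n,m.sum(),cv2.minAreaRect(W[m][:,:2].astype(np.float32)*1000),np.percentile(W[m][:,2],[5,50,95]))
    u,v=proj(q,[.88,.02,0]).astype(int);c=q['img'][max(0,v-45):v+45,u-60:u+60];cv2.imwrite('pics/s_%s.png'%n,cv2.resize(c,(400,300),interpolation=cv2.INTER_CUBIC))
cv2.imwrite('pics/s.png',np.hstack([cv2.imread('pics/s_top.png'),cv2.imread('pics/s_side.png')]))
mm=(x>.54)&(x<.66)&(y>-.24)&(y<-.09);print('spot',np.nanmax(z[mm]),np.nanpercentile(z[mm],95))
mm=(x>.45)&(x<.8)&(y>-.4)&(y<-.15)&(z>.1);print('tall near',w[mm][:,1].max())
for xx in np.arange(.3,.5,.03):
    q=(abs(x-xx)<.015)&(y>-.15)&(y<.2)&(z<.2)&(z>.02)&(y<.075);print(round(xx,2),np.nanmax(z[q]) if q.any() else None)
```

```text
lid 7618 ((552.7991943359375, 184.58279418945312), (285.6176452636719, 275.4410400390625), 1.7029186487197876)
tab 64 [0.45886842 0.26019231 0.09475611] ((458.78765869140625, 260.73443603515625), (11.636658668518066, 23.73982048034668), 87.71637725830078)
deck 1476 ((465.2884826660156, 197.5924072265625), (60.91770935058594, 214.83294677734375), 1.0136810541152954)
top 477 ((916.7047729492188, 29.056411743164062), (108.11738586425781, 190.74630737304688), 13.289718627929688) [-0.002167    0.0077025   0.01602005]
side 689 ((875.0533447265625, 20.37036895751953), (219.97071838378906, 147.5987548828125), 89.45297241210938) [0.00177491 0.00757743 0.01684745]
spot 0.0065461133498656565 0.0019936227972601195
tall near -0.22469524617146114
0.3 0.18803564965483854
0.33 0.18796258205584282
0.36 0.18517289000497805
0.39 0.17620462622042676
0.42 0.15354855586380212
0.45 0.10363950717386206
0.48 None
```

View pics/s.png

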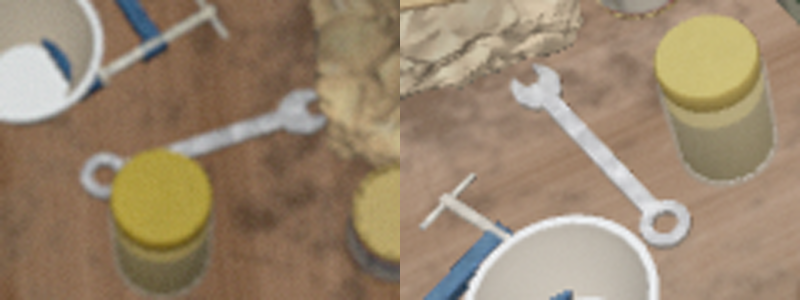

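The picture shows one real steel combination spanner: ring end at crop (665,220), open end at (535,80). The jar stands in front of it. I'll check its length and the box fit.

Run:
```python
from h import *
def ray(s,uv,z):
    d=s['T'][:3,:3]@np.linalg.inv(s['K'])@np.array([*uv,1.]);c=s['T'][:3,3];return c+d*(z-c[2])/d[2]
q=load('side');u,v=proj(q,[.88,.02,0]).astype(int)
f=lambda a,b:(u-60+a*.3,max(0,v-45)+b*.3)
A=ray(q,f(122,72),.005);B=ray(q,f(286,238),.005);print('side',A,B,np.linalg.norm(A-B),np.linalg.norm(ray(q,f(243,222),.005)-ray(q,f(290,222),.005)))
t=load('top');u,v=proj(t,[.88,.02,0]).astype(int)
A=ray(t,f(81,178),.005);B=ray(t,f(324,103),.005);print('top',A,B,np.linalg.norm(A-B), 'mid',(A+B)/2)
# lid fit: mask restricted
w=cloud(t);x,y,z=w[...,0],w[...,1],w[...,2];im=t['img'].astype(int)
m=((z>.088)&(z<.1)&(x>.49)&(x<.73)&(y>.04)&(y<.34)).astype(np.uint8)
n,l,st,_=cv2.connectedComponentsWithStats(m);k=1+st[1:,4].argmax();mm=cv2.morphologyEx((l==k).astype(np.uint8),cv2.MORPH_OPEN,np.ones((5,5)))
P=w[mm>0][:,:2].astype(np.float32)*1000;print(cv2.minAreaRect(P))
red=(im[...,2]>150)&(im[...,1]<110)&(im[...,0]<110)&(z>.06)&(x>.4)&(x<.5)&(y>.08)&(y<.24);Q=w[red];print('index fit',np.polyfit(Q[:,1],Q[:,0],1),len(Q))
```

```text
side [ 0.90688233 -0.07169712  0.005     ] [0.8550338  0.11696304 0.005     ] 0.19565512268108573 0.03244166881487382
top [0.8636625  0.11294154 0.005     ] [ 0.90910475 -0.07426196  0.005     ] 0.19263994693666367 mid [0.88638362 0.01933979 0.005     ]
((598.71533203125, 201.70574951171875), (191.37298583984375, 248.2598419189453), 1.2025233507156372)Traceback (most recent call last):
  File "<stdin>", line 14, in <module>
    raise TypeError("expected non-empty vector for x")
TypeError: expected non-empty vector for x
```

The spanner is about 193 mm long, so it isn't the kit's 148 mm one. The kit is the tape measure and the nail carton. I'll start with the tan carton.

Request:
move_arm --deltas '[[[0.1, -0.1, 0.09], [0, 0, -0.2], 1], [[0.2, -0.2, 0.09], [0, 0, -0.4], 1], [[0.3, -0.3, 0.09], [0, 0, -0.6], 1], [[0.4, -0.4, 0.09], [0, 0, -0.8], 1], [[0.5, -0.5, 0.09], [0, 0, -1], 1], [[0.6, -0.6, 0.09], [0, 0, -1], 1], [[0.7, -0.7, 0.09], [0, 0, -1], 1], [[0.8, -0.8, 0.09], [0, 0, -1], 1], [[0.8, -0.804, 0.09], [0, 0, -1], 1], [[0.8, -0.804, 0.09], [0, 0, -1], 1], [[0.8, -0.804, 0.09], [0, 0, -1], 1]]'

```text
clock: 1.48
ee_pos: [0.6319, 0.2044, 0.2498]
orientation: [0.545, 0.839, -0.0, -0.0]
wrist_force: [-0.3, 0.9, -0.4]
opening: 0.094
gripper_force: 0.0
```

Request:
move_arm --deltas '[[[0, 0, 0], [0, 0, -0.2], 1], [[0, 0, 0], [0, 0, -0.4], 1], [[0, 0, 0], [0, 0, -0.6], 1], [[0, 0, 0], [0, 0, -0.6], 1]]'

```text
clock: 1.98
ee_pos: [0.6302, 0.2082, 0.2502]
orientation: [0.723, 0.691, -0.0, -0.001]
wrist_force: [-0.4, -0.0, 0.1]
opening: 0.0939
gripper_force: 0.0
```

```bash
cat >> h.py <<'E'
def st():
    o=ctrl.get_obs();from scipy.spatial.transform import Rotation as R
    M=R.from_quat(o['orientation']).as_matrix()
    print('t %.1f'%o['clock'],'tcp',np.round(o['ee_pos'],4),'yawY %.2f'%np.degrees(np.arctan2(M[1,1],M[0,1])),'z',np.round(M[:,2],3),'F',np.round(o['wrist_force'],1),'open %.4f grip %.1f'%(o['opening'],o['gripper_force']),'q',np.round(o['joint_positions'],2))
E
python3 - <<'E'
from h import *
st();s=snap('wrist','w1.png')
print(np.round(s['T'],3).tolist())
w=cloud(s);m=(w[...,2]>.12)&(w[...,2]<.16)&(abs(w[...,0]-.63)<.08)&(abs(w[...,1]-.205)<.08);P=w[m];print(len(P));
if len(P): print(cv2.minAreaRect(P[:,:2].astype(np.float32)*1000))
E
```

```text
t 2.0 tcp [0.6302 0.2082 0.2502] yawY -2.59 z [-0.001  0.001 -1.   ] F [-0.4 -0.   0.1] open 0.0939 grip 0.0 q [-0.58  0.64  0.4   1.42 -0.26  1.13 -0.19]
[[0.999, -0.043, -0.012, 0.633], [-0.045, -0.972, -0.231, 0.274], [-0.002, 0.231, -0.973, 0.43], [0.0, 0.0, 0.0, 1.0]]
6961
((633.7542724609375, 205.1879425048828), (99.92738342285156, 60.66404724121094), 87.50103759765625)
```

View pics/w1.png

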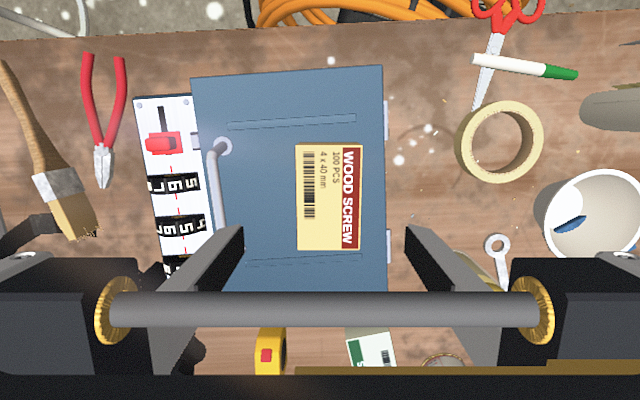

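The wrist view shows the tan carton (330,195), the wheels at (175,184), (180,228) and (178,265), the tab at (163,142) and the handle at (215,190). Image right is world +x. I'll grip the carton and zoom in on the wheels.

Run:
```python
from h import *
s=load('wrist')
c=cv2.rotate(s['img'][125:285,125:225],cv2.ROTATE_90_COUNTERCLOCKWISE);cv2.imwrite('pics/wh1.png',cv2.resize(c,None,fx=5,fy=5,interpolation=cv2.INTER_CUBIC))
```

```text
(no output)
```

View pics/wh1.png

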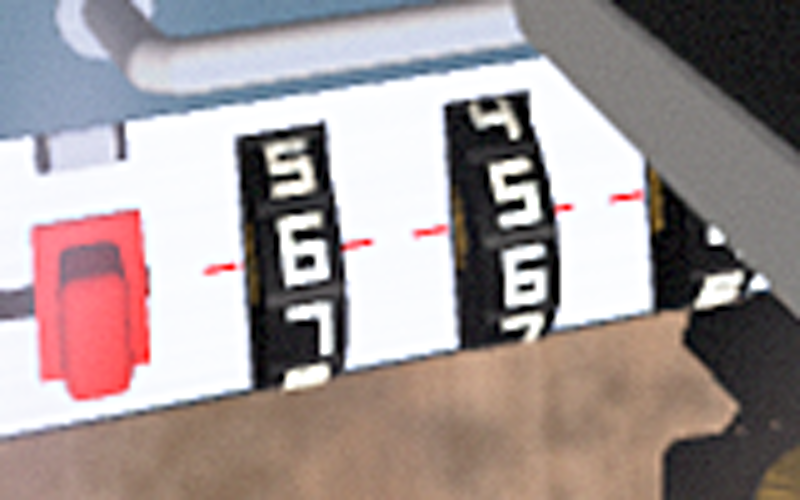

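Request:
move_arm --deltas '[[[0, 0, -0.1], [0, 0, 0], 1], [[0, 0, -0.2], [0, 0, 0], 1], [[0, 0, -0.26], [0, 0, 0], 1], [[0, 0, -0.29], [0, 0, 0], 1], [[0, 0, -0.29], [0, 0, 0], 1], [[0, 0, -0.29], [0, 0, 0], 0], [[0, 0, -0.29], [0, 0, 0], 0], [[0, 0, -0.29], [0, 0, 0], 0], [[0, 0, -0.29], [0, 0, 0], 0], [[0, 0, -0.29], [0, 0, 0], 0]]'

```text
clock: 3.28
ee_pos: [0.6328, 0.2053, 0.1062]
orientation: [0.725, 0.689, 0.001, 0.001]
wrist_force: [1.6, -0.6, 3.2]
opening: 0.0595
gripper_force: 30.0
```

Wheel 1 reads about 6 and wheel 2 about 5.3. Wheel 3 is hidden for now. The carton is gripped, so I'll carry it over.

Request:
move_arm --deltas '[[[0, 0, 0.05], [0, 0, 0], 0], [[0, 0, 0.12], [0, 0, 0], 0], [[0, 0, 0.2], [0, 0, 0], 0], [[-0.01, -0.1, 0.2], [0, 0, 0], 0], [[-0.02, -0.2, 0.2], [0, 0, 0], 0], [[-0.03, -0.3, 0.2], [0, 0, 0], 0], [[-0.04, -0.4, 0.2], [0, 0, 0], 0], [[-0.05, -0.5, 0.2], [0, 0, 0], 0], [[-0.06, -0.6, 0.18], [0, 0, 0], 0], [[-0.066, -0.68, 0.1], [0, 0, 0], 0], [[-0.066, -0.7, 0.02], [0, 0, 0], 0], [[-0.066, -0.7, 0.0], [0, 0, 0], 0]]'

```text
clock: 4.78
ee_pos: [0.5956, -0.145, 0.1023]
orientation: [0.726, 0.688, -0.002, -0.003]
wrist_force: [-0.7, 0.3, -3.0]
opening: 0.0599
gripper_force: 30.0
```

Request:
move_arm --deltas '[[[0, 0, -0.06], [0, 0, 0], 0], [[0, 0, -0.13], [0, 0, 0], 0], [[0, 0, -0.17], [0, 0, 0], 0], [[0, 0, -0.185], [0, 0, 0], 0], [[0, 0, -0.185], [0, 0, 0], 0]]'

```text
clock: 5.4
ee_pos: [0.5996, -0.1446, 0.0136]
orientation: [0.725, 0.689, 0.0, 0.0]
wrist_force: [-0.2, -0.1, -3.5]
opening: 0.0601
gripper_force: 30.0
```

Run:
```python
from h import *
st()
```

```text
t 5.4 tcp [ 0.5996 -0.1446  0.0136] yawY -2.88 z [ 0.001 -0.    -1.   ] F [-0.2 -0.1 -3.5] open 0.0601 grip 30.0 q [ 0.03  0.85  0.27  1.76 -0.37  0.58  0.47]
```

Request:
move_arm --deltas '[[[0, 0, 0], [0, 0, 0], 0.8], [[0, 0, 0], [0, 0, 0], 0.85], [[0, 0, 0], [0, 0, 0], 0.85], [[0, 0, 0.1], [0, 0, 0], 0.85], [[0, 0, 0.22], [0, 0, 0], 0.85], [[0, 0, 0.34], [0, 0, 0], 0.85], [[-0.05, 0.08, 0.44], [0, 0, 0], 0.5], [[-0.1, 0.16, 0.472], [0, 0, 0], 0], [[-0.16, 0.26, 0.472], [0, 0, 0], 0], [[-0.22, 0.36, 0.472], [0, 0, 0], 0], [[-0.28, 0.45, 0.472], [0, 0, 0], 0], [[-0.28, 0.45, 0.472], [0, 0, 0], 0]]'

```text
clock: 6.9
ee_pos: [0.4566, 0.0842, 0.2492]
orientation: [0.722, 0.692, 0.0, -0.001]
wrist_force: [0.5, -1.1, 0.2]
opening: 0.0235
gripper_force: 0.0
```

Request:
move_arm --deltas '[[[0, 0, 0], [0, 0, 0.06], 0], [[0, 0, 0], [0, 0, 0.09], 0], [[0, 0, 0], [0, 0, 0.09], 0]]'

```text
clock: 7.28
ee_pos: [0.4593, 0.0793, 0.2491]
orientation: [0.701, 0.713, 0.0, 0.0]
wrist_force: [-0.4, -0.3, -0.5]
opening: 0.0005
gripper_force: 0.0
```

Run:
```python
from h import *
st();s=snap('wrist','w2.png')
w=cloud(s);im=s['img'].astype(int);b,g,r=im[...,0],im[...,1],im[...,2];x,y,z=w[...,0],w[...,1],w[...,2]
near=(x>.38)&(x<.53)&(y>.05)&(y<.33)
m=(r>150)&(g<100)&(b<100)&near&(z>.088)&(z<.1);print('tab',m.sum(),np.round(w[m].mean(0),4),cv2.minAreaRect(w[m][:,:2].astype(np.float32)*1000))
m=near&(z>.08)&(z<.1)&(r<250)&(x<.498)&(y<.235)
n,l,stt,_=cv2.connectedComponentsWithStats(m.astype(np.uint8))
for k in range(1,n):
    if stt[k,4]>80: P=w[l==k];print(k,stt[k,4],[np.round(q,1) for q in cv2.minAreaRect(P[:,:2].astype(np.float32)*1000)],P[:,2].max())
m=near&(z>.066)&(z<.078)&(r>150)&(g>150);print('deck',cv2.minAreaRect(w[m][:,:2].astype(np.float32)*1000),np.median(z[m]))
m=(z>.088)&(z<.1)&(x>.49)&(x<.73)&(y>.04)&(y<.34)
P=w[m][:,:2].astype(np.float32)*1000;print('lid',cv2.minAreaRect(P))
m=(z>.12)&(z<.15)&(x>.49)&(x<.57)&(y>.1)&(y<.3);print('handle',cv2.minAreaRect(w[m][:,:2].astype(np.float32)*1000),z[m].max())
m=(r>150)&(g<100)&(b<110)&near&(z>.066)&(z<.078)&(y<.245);Q=w[m];print('idx',len(Q),np.polyfit(Q[:,1],Q[:,0],1),Q[:,1].min(),Q[:,1].max())
```

```text
t 7.3 tcp [0.4593 0.0793 0.2491] yawY 1.03 z [ 0. -0. -1.] F [-0.4 -0.3 -0.5] open 0.0005 grip 0.0 q [-0.53  0.33  0.4   1.96 -0.16  0.88 -0.03]
tab 78 [0.4604 0.2544 0.0938] ((460.5418395996094, 254.36297607421875), (24.448726654052734, 2.5060043334960938), 1.006313681602478)
1 933 [array([461.4, 216.2]), array([49.7, 18.1]), np.float64(0.9)] 0.09612332609153118
3 744 [array([462.5, 168.6]), array([49.5, 17.8]), np.float64(0.9)] 0.0969828576867997
5 727 [array([463. , 120.5]), array([50. , 17.9]), np.float64(0.8)] 0.09660767590444908
6 615 [array([400.1,  91.4]), array([18., 44.]), np.float64(73.3)] 0.09997390721879779
7 129 [array([414.4,  57.1]), array([18.2,  9.4]), np.float64(67.7)] 0.09883785369750403
deck ((465.6483459472656, 175.99557495117188), (64.80501556396484, 174.92137145996094), 1.1888495683670044) 0.07262233330688717
lid ((600.5489501953125, 168.32196044921875), (191.27023315429688, 181.71827697753906), 0.9774189591407776)
handle ((529.5164794921875, 195.7889404296875), (10.41122817993164, 103.97998809814453), 1.3175698518753052) 0.14164170973080753
idx 4 [-0.02112835  0.4650986 ] 0.1046365729255791 0.2305282431705814
```

View pics/w2.png

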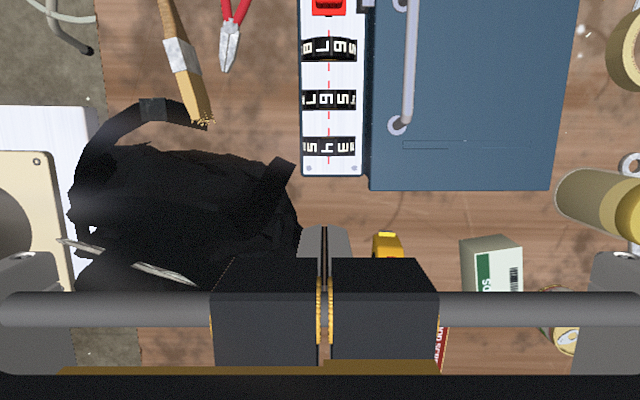

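The view shows all three wheels at (329,48), (329,99) and (329,147), reading about 6-5-4. I'll unwrap the rims to get exact angles.

```bash
cat >> h.py <<'E'
WC=np.array([[.4614,.2164],[.4624,.1685],[.4633,.1206]]);YAW=np.radians(1.1);R0=.028
def strips(s,n=240,span=1.2):
    ph=np.linspace(span,-span,n)  # left = toward robot
    ex=np.array([np.cos(YAW),np.sin(YAW),0]);ey=np.array([-np.sin(YAW),np.cos(YAW),0]);out=[]
    for c in WC:
        t=np.linspace(.009,-.009,60)   # rows: left to right
        P=np.array([*c,.066])+ey*t[:,None,None]+ex*(-R0*np.sin(ph))[None,:,None]+np.array([0,0,1])*(R0*np.cos(ph))[None,:,None]
        q=(P-s['T'][:3,3])@s['T'][:3,:3];uv=q@s['K'].T;uv=(uv[...,:2]/uv[...,2:]).astype(np.float32)
        out.append(cv2.remap(s['img'],uv[...,0],uv[...,1],cv2.INTER_CUBIC))
    return out
def showstrips(s,f,span=1.2):
    o=[]
    for k in strips(s,span=span):
        k=cv2.rotate(k,cv2.ROTATE_90_CLOCKWISE)  # top = far
        k=cv2.resize(k,(150,480))
        k=cv2.copyMakeBorder(k,0,0,40,10,cv2.BORDER_CONSTANT,value=(90,90,90))
        for i in np.arange(-3,3.01,.5):
            p=i*.6283
            if abs(p)<span:
                v=int(240+p/span*240);cv2.line(k,(20 if i%1 else 5,v),(40,v),(0,255,255) if i else (0,0,255),2)
        o.append(k)
    cv2.imwrite('pics/'+f,np.hstack(o))
E
python3 - <<'E'
from h import *
showstrips(load('wrist'),'st1.png')
E
```

```text
(no output)
```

View pics/st1.png

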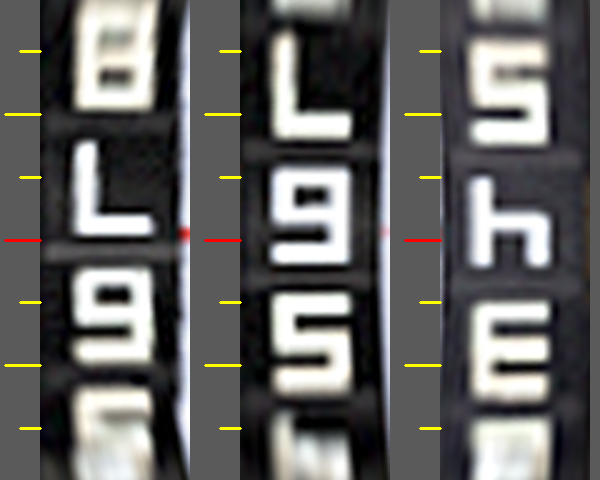

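Digits read upside-down in the strips. Wheel 1 is at about 6.62, wheel 2 at about 5.82 and wheel 3 at about 3.87. The strokes needed are -46 mm, +21 mm and -33 mm, and I'll start with wheel 2.

Request:
move_arm --deltas '[[[-0.015, 0.09, 0], [0, 0, 0], 0], [[-0.015, 0.178, -0.08], [0, 0, 0], 0], [[-0.015, 0.178, -0.2], [0, 0, 0], 0], [[-0.015, 0.178, -0.29], [0, 0, 0], 0], [[-0.015, 0.178, -0.29], [0, 0, 0], 0], [[-0.015, 0.178, -0.29], [0, 0, 0], 0]]'

```text
clock: 8.07
ee_pos: [0.4526, 0.1691, 0.1052]
orientation: [0.7, 0.714, 0.001, 0.0]
wrist_force: [0.1, 0.1, -0.2]
opening: 0.0006
gripper_force: 0.0
```

Request:
move_arm --deltas '[[[0, 0, -0.01], [0, 0, 0], 0], [[0, 0, -0.018], [0, 0, 0], 0], [[0, 0, -0.022], [0, 0, 0], 0], [[0, 0, -0.022], [0, 0, 0], 0]]'

```text
clock: 8.57
ee_pos: [0.4514, 0.1693, 0.0931]
orientation: [0.7, 0.714, 0.0, 0.0]
wrist_force: [-0.8, -0.1, -0.6]
opening: 0.0004
gripper_force: 0.0
```

Request:
move_arm --deltas '[[[0, 0, -0.003], [0, 0, 0], 0], [[0, 0, -0.006], [0, 0, 0], 0], [[0, 0, -0.006], [0, 0, 0], 0]]'

```text
clock: 8.95
ee_pos: [0.4486, 0.1693, 0.0911]
orientation: [0.7, 0.714, -0.001, -0.002]
wrist_force: [-7.9, -1.2, 19.7]
opening: 0.0003
gripper_force: 10.5
```

Request:
move_arm --deltas '[[[0, 0, 0.002], [0, 0, 0], 0], [[0.01, 0, 0.002], [0, 0, 0], 0], [[0.02, 0, 0.002], [0, 0, 0], 0], [[0.03, 0, 0.002], [0, 0, 0], 0], [[0.042, 0, 0.002], [0, 0, 0], 0], [[0.042, 0, 0.002], [0, 0, 0], 0]]'

```text
clock: 9.7
ee_pos: [0.4748, 0.1698, 0.0921]
orientation: [0.7, 0.714, 0.002, 0.001]
wrist_force: [0.4, 0.6, 7.6]
opening: 0.0009
gripper_force: 4.1
```

Request:
move_arm --deltas '[[[0, 0, 0.03], [0, 0, 0], 0], [[0, -0.05, 0.1], [0, 0, 0], 0], [[0, -0.12, 0.2], [0, 0, 0], 0], [[0, -0.2, 0.3], [0, 0, 0], 0], [[0, -0.2, 0.31], [0, 0, 0], 0], [[0, -0.2, 0.31], [0, 0, 0], 0]]'

```text
clock: 10.45
ee_pos: [0.4718, 0.07, 0.2461]
orientation: [0.7, 0.714, 0.0, -0.0]
wrist_force: [-0.1, -0.3, -0.6]
opening: 0.0004
gripper_force: 0.0
```

```bash
cat >> h.py <<'E'
def rot(ref,cur,span=1.2):
    # digits rotated (angle growth) between two snapshots; strips: col 0 near robot, angle grows -> content moves right
    r=[]
    for a,b in zip(strips(ref,span=span),strips(cur,span=span)):
        a=cv2.cvtColor(a,cv2.COLOR_BGR2GRAY)[8:52].astype(np.float32);b=cv2.cvtColor(b,cv2.COLOR_BGR2GRAY)[8:52].astype(np.float32)
        best=[]
        for sh in range(-190,191):
            p,q=(a[:,:240-sh],b[:,sh:]) if sh>=0 else (a[:,-sh:],b[:,:240+sh])
            if p.shape[1]<50: continue
            best.append((np.corrcoef(p.ravel(),q.ravel())[0,1],sh))
        best.sort(reverse=True);c,sh=best[0];alt=next((z for z in best if abs(z[1]-sh)>40),None)
        r.append((round(sh*2*span/239/.6283,2),round(c,2),round(alt[1]*2*span/239/.6283,2),round(alt[0],2)))
    return r
E
cp last_wrist.npz ref.npz
python3 - <<'E'
from h import *
st();s=snap('wrist');np.savez('w_a.npz',**s)
print(rot(dict(np.load('ref.npz')),s))
E
```

```text
t 10.4 tcp [0.4718 0.07   0.2461] yawY 1.17 z [-0.     0.001 -1.   ] F [-0.1 -0.3 -0.6] open 0.0004 grip 0.0 q [-0.48  0.35  0.37  1.94 -0.16  0.89 -0.  ]
[(0.0, np.float64(0.98), 3.04, np.float64(0.81)), (1.41, np.float64(0.89), -2.67, np.float64(0.73)), (0.0, np.float64(0.98), 3.04, np.float64(0.91))]
```

Request:
move_arm --deltas '[[[0, 0.1, 0], [0, 0, 0], 0], [[0.002, 0.2, -0.08], [0, 0, 0], 0], [[0.002, 0.293, -0.2], [0, 0, 0], 0], [[0.002, 0.293, -0.28], [0, 0, 0], 0], [[0.002, 0.293, -0.3], [0, 0, 0], 0], [[0.002, 0.293, -0.31], [0, 0, 0], 0], [[-0.01, 0.293, -0.31], [0, 0, 0], 0], [[-0.022, 0.293, -0.31], [0, 0, 0], 0], [[-0.034, 0.293, -0.31], [0, 0, 0], 0], [[-0.044, 0.293, -0.31], [0, 0, 0], 0], [[-0.044, 0.293, -0.31], [0, 0, 0], 0]]'

```text
clock: 11.88
ee_pos: [0.4501, 0.2174, 0.0924]
orientation: [0.7, 0.715, 0.001, -0.001]
wrist_force: [-1.3, 2.6, 9.7]
opening: 0.0006
gripper_force: 5.2
```

Request:
move_arm --deltas '[[[0, 0, 0.03], [0, 0, 0], 0], [[0.02, -0.05, 0.1], [0, 0, 0], 0], [[0.046, -0.15, 0.2], [0, 0, 0], 0], [[0.046, -0.25, 0.3], [0, 0, 0], 0], [[0.046, -0.293, 0.31], [0, 0, 0], 0], [[0.046, -0.293, 0.31], [0, 0, 0], 0], [[0.046, -0.293, 0.31], [0, 0, 0], 0]]'

```text
clock: 12.75
ee_pos: [0.4728, 0.0699, 0.2459]
orientation: [0.7, 0.714, -0.0, -0.0]
wrist_force: [-0.1, 0.4, -0.1]
opening: 0.0007
gripper_force: 0.0
```

Run:
```python
from h import *
st();s=snap('wrist');np.savez('w_b.npz',**s)
print(rot(dict(np.load('w_a.npz')),s))
```

```text
t 12.8 tcp [0.4728 0.0699 0.2459] yawY 1.16 z [-0.001  0.    -1.   ] F [-0.1  0.4 -0.1] open 0.0007 grip 0.0 q [-0.47  0.35  0.36  1.93 -0.16  0.89 -0.01]
[(-1.05, np.float64(0.85), 2.0, np.float64(0.64)), (0.0, np.float64(0.98), -3.02, np.float64(0.86)), (0.0, np.float64(0.98), -3.04, np.float64(0.89))]
```

Request:
move_arm --deltas '[[[0, 0.1, 0], [0, 0, 0], 0], [[0.008, 0.2, -0.08], [0, 0, 0], 0], [[0.008, 0.293, -0.2], [0, 0, 0], 0], [[0.008, 0.293, -0.28], [0, 0, 0], 0], [[0.008, 0.293, -0.3], [0, 0, 0], 0], [[0.008, 0.293, -0.311], [0, 0, 0], 0], [[-0.008, 0.293, -0.311], [0, 0, 0], 0], [[-0.023, 0.293, -0.311], [0, 0, 0], 0], [[-0.038, 0.293, -0.311], [0, 0, 0], 0], [[-0.052, 0.293, -0.311], [0, 0, 0], 0], [[-0.052, 0.293, -0.311], [0, 0, 0], 0], [[-0.052, 0.293, -0.27], [0, 0, 0], 0]]'

```text
clock: 14.3
ee_pos: [0.4463, 0.2152, 0.1108]
orientation: [0.7, 0.714, -0.001, -0.001]
wrist_force: [0.4, 0.1, 0.7]
opening: 0.0004
gripper_force: 0.0
```

Request:
move_arm --deltas '[[[0.03, -0.1, 0.02], [0, 0, 0], 0], [[0.065, -0.192, 0.02], [0, 0, 0], 0], [[0.065, -0.192, -0.01], [0, 0, 0], 0], [[0.065, -0.192, -0.03], [0, 0, 0], 0], [[0.065, -0.192, -0.04], [0, 0, 0], 0], [[0.05, -0.192, -0.04], [0, 0, 0], 0], [[0.034, -0.192, -0.04], [0, 0, 0], 0], [[0.018, -0.192, -0.04], [0, 0, 0], 0], [[0.003, -0.192, -0.04], [0, 0, 0], 0], [[0.003, -0.192, -0.04], [0, 0, 0], 0]]'

```text
clock: 15.55
ee_pos: [0.4476, 0.1207, 0.0911]
orientation: [0.699, 0.715, -0.0, -0.001]
wrist_force: [-0.3, -0.1, 0.0]
opening: 0.0009
gripper_force: 0.0
```

Request:
move_arm --deltas '[[[0, 0, 0.03], [0, 0, 0], 0], [[0.02, -0.02, 0.1], [0, 0, 0], 0], [[0.05, -0.06, 0.2], [0, 0, 0], 0], [[0.05, -0.101, 0.3], [0, 0, 0], 0], [[0.05, -0.101, 0.31], [0, 0, 0], 0], [[0.05, -0.101, 0.31], [0, 0, 0], 0], [[0.05, -0.101, 0.31], [0, 0, 0], 0]]'

```text
clock: 16.42
ee_pos: [0.4726, 0.0701, 0.2444]
orientation: [0.699, 0.715, -0.001, -0.001]
wrist_force: [-0.2, 0.5, -0.7]
opening: 0.0006
gripper_force: 0.0
```

Run:
```python
from h import *
st();s=snap('wrist');np.savez('w_c.npz',**s)
print(rot(dict(np.load('w_b.npz')),s))
showstrips(s,'st2.png')
```

```text
t 16.4 tcp [0.4726 0.0701 0.2444] yawY 1.24 z [-0.003 -0.    -1.   ] F [-0.2  0.5 -0.7] open 0.0006 grip 0.0 q [-0.45  0.35  0.33  1.93 -0.15  0.88 -0.02]
[(-1.37, np.float64(0.87), -0.37, np.float64(0.68)), (0.0, np.float64(0.98), 3.02, np.float64(0.88)), (-1.57, np.float64(0.81), -2.54, np.float64(0.68))]
```

View pics/st2.png

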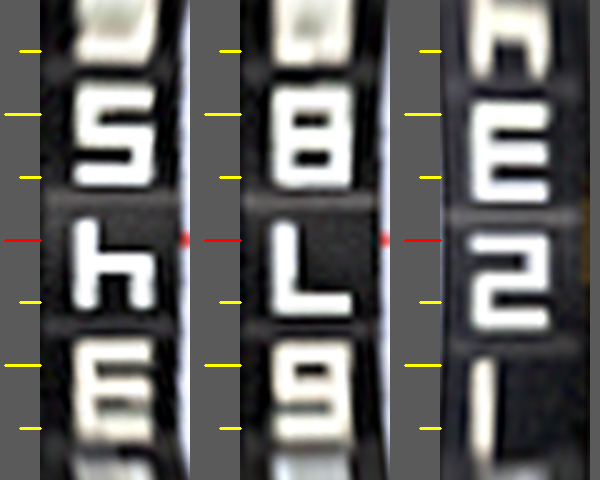

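Wheel 1 is at about 4.2, wheel 2 at 7.24 and wheel 3 at 2.34. I'll trim them with small backward strokes.

Request:
move_arm --deltas '[[[0, 0.1, 0], [0, 0, 0], 0], [[-0.019, 0.2, -0.08], [0, 0, 0], 0], [[-0.019, 0.293, -0.2], [0, 0, 0], 0], [[-0.019, 0.293, -0.28], [0, 0, 0], 0], [[-0.019, 0.293, -0.3], [0, 0, 0], 0], [[-0.019, 0.293, -0.311], [0, 0, 0], 0], [[-0.019, 0.293, -0.311], [0, 0, 0], 0], [[-0.023, 0.293, -0.311], [0, 0, 0], 0], [[-0.028, 0.293, -0.311], [0, 0, 0], 0], [[-0.028, 0.293, -0.311], [0, 0, 0], 0], [[-0.028, 0.293, -0.27], [0, 0, 0], 0], [[-0.017, 0.197, -0.27], [0, 0, 0], 0]]'

```text
clock: 17.98
ee_pos: [0.4665, 0.1709, 0.1127]
orientation: [0.698, 0.716, 0.002, 0.0]
wrist_force: [1.7, -1.2, -0.5]
opening: 0.0005
gripper_force: 0.0
```

Request:
move_arm --deltas '[[[0, 0, 0], [0, 0, 0], 0], [[0, 0, -0.02], [0, 0, 0], 0], [[0, 0, -0.041], [0, 0, 0], 0], [[0, 0, -0.041], [0, 0, 0], 0], [[-0.005, 0, -0.041], [0, 0, 0], 0], [[-0.01, 0, -0.041], [0, 0, 0], 0], [[-0.01, 0, -0.041], [0, 0, 0], 0], [[-0.01, 0, 0], [0, 0, 0], 0], [[0.002, -0.096, 0], [0, 0, 0], 0], [[0.002, -0.096, -0.02], [0, 0, 0], 0], [[0.002, -0.096, -0.041], [0, 0, 0], 0], [[0.002, -0.096, -0.042], [0, 0, 0], 0]]'

```text
clock: 19.48
ee_pos: [0.4743, 0.1203, 0.0921]
orientation: [0.7, 0.714, 0.006, 0.005]
wrist_force: [6.0, -4.5, 23.5]
opening: 0.0004
gripper_force: 11.7
```

Request:
move_arm --deltas '[[[0, 0, 0], [0, 0, 0], 0], [[-0.007, 0, 0], [0, 0, 0], 0], [[-0.014, 0, 0], [0, 0, 0], 0], [[-0.014, 0, 0], [0, 0, 0], 0], [[-0.014, 0, 0.04], [0, 0, 0], 0], [[0, -0.03, 0.1], [0, 0, 0], 0], [[0.015, -0.08, 0.2], [0, 0, 0], 0], [[0.015, -0.101, 0.3], [0, 0, 0], 0], [[0.015, -0.101, 0.312], [0, 0, 0], 0], [[0.015, -0.101, 0.312], [0, 0, 0], 0], [[0.015, -0.101, 0.312], [0, 0, 0], 0]]'

```text
clock: 20.85
ee_pos: [0.4726, 0.0702, 0.2441]
orientation: [0.699, 0.715, -0.001, -0.001]
wrist_force: [0.5, -1.3, -0.5]
opening: 0.0006
gripper_force: 0.0
```

Run:
```python
from h import *
st();s=snap('wrist');np.savez('w_d.npz',**s)
print(rot(dict(np.load('w_c.npz')),s))
```

```text
t 20.9 tcp [0.4726 0.0702 0.2441] yawY 1.26 z [-0.004 -0.001 -1.   ] F [ 0.5 -1.3 -0.5] open 0.0006 grip 0.0 q [-0.42  0.35  0.29  1.93 -0.13  0.88 -0.04]
[(0.32, np.float64(0.96), -2.72, np.float64(0.81)), (0.11, np.float64(0.98), -2.89, np.float64(0.84)), (0.11, np.float64(0.98), 1.13, np.float64(0.57))]
```

Request:
move_arm --deltas '[[[0, 0.1, 0], [0, 0, 0], 0], [[-0.009, 0.2, -0.08], [0, 0, 0], 0], [[-0.009, 0.293, -0.2], [0, 0, 0], 0], [[-0.009, 0.293, -0.28], [0, 0, 0], 0], [[-0.009, 0.293, -0.3], [0, 0, 0], 0], [[-0.009, 0.293, -0.3], [0, 0, 0], 0], [[-0.009, 0.293, -0.305], [0, 0, 0], 0], [[-0.009, 0.293, -0.309], [0, 0, 0], 0]]'

```text
clock: 21.9
ee_pos: [0.4713, 0.2152, 0.0928]
orientation: [0.7, 0.714, 0.002, 0.001]
wrist_force: [2.8, -1.8, 10.8]
opening: 0.0007
gripper_force: 5.7
```

Run:
```python
from h import *
st()
```

```text
t 21.9 tcp [0.4713 0.2152 0.0928] yawY 1.08 z [ 0.004  0.001 -1.   ] F [ 2.8 -1.8 10.8] open 0.0007 grip 5.7 q [-0.61  0.62  0.19  2.   -0.22  0.55 -0.25]
```

Request:
move_arm --deltas '[[[-0.008, 0, 0], [0, 0, 0], 0], [[-0.016, 0, 0], [0, 0, 0], 0], [[-0.02, 0, 0], [0, 0, 0], 0], [[-0.02, 0, 0], [0, 0, 0], 0]]'

```text
clock: 22.4
ee_pos: [0.4626, 0.2151, 0.0941]
orientation: [0.701, 0.713, 0.003, 0.002]
wrist_force: [0.7, -1.7, 14.1]
opening: 0.0005
gripper_force: 7.3
```

Request:
move_arm --deltas '[[[0, 0, 0.04], [0, 0, 0], 0], [[0.01, -0.05, 0.1], [0, 0, 0], 0], [[0.029, -0.15, 0.2], [0, 0, 0], 0], [[0.029, -0.25, 0.3], [0, 0, 0], 0], [[0.029, -0.293, 0.309], [0, 0, 0], 0], [[0.029, -0.293, 0.309], [0, 0, 0], 0], [[0.029, -0.293, 0.309], [0, 0, 0], 0]]'

```text
clock: 23.28
ee_pos: [0.4734, 0.0699, 0.2458]
orientation: [0.7, 0.714, 0.0, -0.0]
wrist_force: [0.1, 0.1, -0.4]
opening: 0.0002
gripper_force: 0.0
```

Run:
```python
from h import *
st();s=snap('wrist');np.savez('w_e.npz',**s)
print(rot(dict(np.load('w_d.npz')),s))
```

```text
t 23.3 tcp [0.4734 0.0699 0.2458] yawY 1.16 z [-0.     0.001 -1.   ] F [ 0.1  0.1 -0.4] open 0.0002 grip 0.0 q [-0.41  0.34  0.28  1.93 -0.12  0.88 -0.05]
[(-0.16, np.float64(0.97), 2.86, np.float64(0.77)), (0.0, np.float64(0.98), 3.04, np.float64(0.88)), (0.0, np.float64(0.98), 1.02, np.float64(0.55))]
```

Request:
move_arm --deltas '[[[0, 0.1, 0], [0, 0, 0], 0], [[-0.009, 0.2, -0.08], [0, 0, 0], 0], [[-0.009, 0.293, -0.2], [0, 0, 0], 0], [[-0.009, 0.293, -0.28], [0, 0, 0], 0], [[-0.009, 0.293, -0.3], [0, 0, 0], 0], [[-0.009, 0.293, -0.3], [0, 0, 0], 0], [[-0.009, 0.293, -0.309], [0, 0, 0], 0], [[-0.017, 0.293, -0.309], [0, 0, 0], 0], [[-0.026, 0.293, -0.309], [0, 0, 0], 0], [[-0.035, 0.293, -0.309], [0, 0, 0], 0], [[-0.035, 0.293, -0.309], [0, 0, 0], 0], [[-0.035, 0.293, -0.27], [0, 0, 0], 0]]'

```text
clock: 24.82
ee_pos: [0.4561, 0.215, 0.1116]
orientation: [0.7, 0.714, -0.0, -0.0]
wrist_force: [-0.6, -0.2, 0.4]
opening: 0.0004
gripper_force: 0.0
```

Request:
move_arm --deltas '[[[0.029, -0.096, 0], [0, 0, 0], 0], [[0.029, -0.096, 0], [0, 0, 0], 0], [[0.029, -0.096, -0.03], [0, 0, 0], 0], [[0.029, -0.096, -0.03], [0, 0, 0], 0], [[0.029, -0.096, -0.039], [0, 0, 0], 0], [[0.021, -0.096, -0.039], [0, 0, 0], 0], [[0.013, -0.096, -0.039], [0, 0, 0], 0], [[0.004, -0.096, -0.039], [0, 0, 0], 0], [[0.004, -0.096, -0.039], [0, 0, 0], 0], [[0.004, -0.096, 0], [0, 0, 0], 0], [[0.031, -0.192, 0], [0, 0, 0], 0], [[0.031, -0.192, 0], [0, 0, 0], 0]]'

```text
clock: 26.32
ee_pos: [0.4728, 0.1166, 0.1112]
orientation: [0.702, 0.712, -0.0, 0.001]
wrist_force: [-0.1, -0.2, 0.6]
opening: 0.0008
gripper_force: 0.0
```

Request:
move_arm --deltas '[[[0, 0, -0.03], [0, 0, 0], 0], [[0, 0, -0.03], [0, 0, 0], 0], [[0, 0, -0.039], [0, 0, 0], 0], [[-0.009, 0, -0.039], [0, 0, 0], 0], [[-0.018, 0, -0.039], [0, 0, 0], 0], [[-0.028, 0, -0.039], [0, 0, 0], 0], [[-0.028, 0, -0.039], [0, 0, 0], 0], [[-0.028, 0, 0], [0, 0, 0], 0], [[-0.02, -0.05, 0.1], [0, 0, 0], 0], [[0.004, -0.1, 0.2], [0, 0, 0], 0], [[0.004, -0.101, 0.27], [0, 0, 0], 0], [[0.004, -0.101, 0.27], [0, 0, 0], 0]]'

```text
clock: 27.82
ee_pos: [0.4757, 0.0698, 0.2486]
orientation: [0.7, 0.714, 0.003, 0.002]
wrist_force: [-0.3, 0.5, 0.6]
opening: 0.0002
gripper_force: 0.0
```

Run:
```python
from h import *
st();s=snap('wrist');np.savez('w_f.npz',**s)
print(rot(dict(np.load('w_e.npz')),s))
print(rot(dict(np.load('ref.npz')),s))
```

```text
t 27.8 tcp [0.4757 0.0698 0.2486] yawY 1.16 z [ 0.006  0.002 -1.   ] F [-0.3  0.5  0.6] open 0.0002 grip 0.0 q [-0.38  0.34  0.24  1.93 -0.1   0.88 -0.07]
[(-0.42, np.float64(0.92), -2.45, np.float64(0.77)), (-0.46, np.float64(0.89), 2.53, np.float64(0.83)), (-0.64, np.float64(0.94), 3.04, np.float64(0.65))]
[(-2.7, np.float64(0.82), 0.34, np.float64(0.8)), (1.05, np.float64(0.88), -2.0, np.float64(0.69)), (-2.08, np.float64(0.79), 3.0, np.float64(0.73))]
```

The wheels now read about 3.94, 6.88 and 1.8, all within tolerance. I'll try the bolt.

Request:
move_arm --deltas '[[[-0.01, 0.1, 0], [0, 0, 0], 0], [[-0.03, 0.22, 0], [0, 0, 0], 0], [[-0.03, 0.34, -0.08], [0, 0, 0], 0], [[-0.03, 0.34, -0.2], [0, 0, 0], 0], [[-0.03, 0.34, -0.25], [0, 0, 0], 0], [[-0.03, 0.34, -0.25], [0, 0, 0], 0]]'

```text
clock: 28.62
ee_pos: [0.4557, 0.2384, 0.1177]
orientation: [0.7, 0.715, -0.004, -0.001]
wrist_force: [0.5, -0.5, 0.6]
opening: 0.0005
gripper_force: 0.0
```

Request:
move_arm --deltas '[[[0, 0, -0.05], [0, 0, 0], 0], [[0, 0, -0.085], [0, 0, 0], 0], [[0, 0, -0.085], [0, 0, 0], 0]]'

```text
clock: 29.0
ee_pos: [0.4584, 0.239, 0.0784]
orientation: [0.7, 0.714, -0.001, -0.0]
wrist_force: [-0.6, 0.5, -0.6]
opening: 0.0006
gripper_force: 0.0
```

Request:
move_arm --deltas '[[[0, 0.015, 0], [0, 0, 0], 0], [[0, 0.03, 0], [0, 0, 0], 0], [[0, 0.045, 0], [0, 0, 0], 0], [[0, 0.06, 0], [0, 0, 0], 0], [[0, 0.068, 0], [0, 0, 0], 0], [[0, 0.068, 0], [0, 0, 0], 0]]'

```text
clock: 29.75
ee_pos: [0.459, 0.2702, 0.0788]
orientation: [0.701, 0.714, -0.002, 0.001]
wrist_force: [0.2, -7.7, 6.0]
opening: 0.0007
gripper_force: 4.1
```

Request:
move_arm --deltas '[[[0, 0.008, 0], [0, 0, 0], 0], [[0, 0.008, 0], [0, 0, 0], 0], [[0, 0.008, 0], [0, 0, 0], 0]]'

```text
clock: 30.12
ee_pos: [0.459, 0.2703, 0.0788]
orientation: [0.701, 0.713, -0.004, 0.002]
wrist_force: [0.8, -15.6, 10.2]
opening: 0.0005
gripper_force: 7.7
```

Request:
move_arm --deltas '[[[0, -0.015, 0], [0, 0, 0], 0], [[0, -0.03, 0.06], [0, 0, 0], 0], [[0, -0.08, 0.15], [0, 0, 0], 0], [[0.03, -0.2, 0.25], [0, 0, 0], 0], [[0.03, -0.32, 0.34], [0, 0, 0], 0], [[0.03, -0.4, 0.34], [0, 0, 0], 0], [[0.03, -0.4, 0.34], [0, 0, 0], 0], [[0.03, -0.4, 0.34], [0, 0, 0], 0]]'

```text
clock: 31.12
ee_pos: [0.474, 0.0785, 0.2485]
orientation: [0.7, 0.714, 0.001, -0.0]
wrist_force: [-0.2, 0.0, -0.2]
opening: 0.0002
gripper_force: 0.0
```

Run:
```python
from h import *
st();s=snap('top')
w=cloud(s);im=s['img'].astype(int);b,g,r=im[...,0],im[...,1],im[...,2];x,y,z=w[...,0],w[...,1],w[...,2]
m=(r>150)&(g<80)&(b<80)&(x>.4)&(x<.52)&(y>.2)&(y<.36)&(z>.085);print('tab',m.sum(),w[m].mean(0))
```

```text
t 31.1 tcp [0.474  0.0785 0.2485] yawY 1.17 z [ 0.001  0.001 -1.   ] F [-0.2  0.  -0.2] open 0.0002 grip 0.0 q [-0.38  0.34  0.22  1.92 -0.09  0.89 -0.1 ]
tab 79 [0.45780593 0.28567485 0.09437574]
```

The bolt is drawn: the tab moved 25.5 mm. Next I'll grip the handle.

Request:
move_arm --deltas '[[[0.04, 0.08, 0], [0, 0, 0], 0.5], [[0.08, 0.16, 0], [0, 0, 0], 0.5], [[0.111, 0.239, 0], [0, 0, 0], 0.5], [[0.111, 0.239, -0.08], [0, 0, 0], 0.5], [[0.111, 0.239, -0.18], [0, 0, 0], 0.5], [[0.111, 0.239, -0.263], [0, 0, 0], 0.5], [[0.111, 0.239, -0.263], [0, 0, 0], 0.5], [[0.111, 0.239, -0.263], [0, 0, 0], 0], [[0.111, 0.239, -0.263], [0, 0, 0], 0], [[0.111, 0.239, -0.263], [0, 0, 0], 0], [[0.111, 0.239, -0.263], [0, 0, 0], 0]]'

```text
clock: 32.55
ee_pos: [0.5298, 0.1969, 0.1178]
orientation: [0.7, 0.714, 0.001, 0.0]
wrist_force: [-0.1, 0.5, -0.7]
opening: 0.0103
gripper_force: 0.0
```

Request:
move_arm --deltas '[[[0, 0, 0], [0, 0, 0], 0], [[0.012, 0, 0.032], [0, 0, 0], 0], [[0.028, 0, 0.063], [0, 0, 0], 0], [[0.047, 0, 0.092], [0, 0, 0], 0], [[0.069, 0, 0.119], [0, 0, 0], 0], [[0.069, 0, 0.119], [0, 0, 0], 0]]'

```text
clock: 33.3
ee_pos: [0.5622, 0.1975, 0.1767]
orientation: [0.7, 0.714, -0.001, -0.002]
wrist_force: [-4.3, 0.9, 4.8]
opening: 0.0088
gripper_force: 30.0
```

Request:
move_arm --deltas '[[[0.023, 0, 0.025], [0, 0, 0], 0], [[0.05, 0, 0.047], [0, 0, 0], 0], [[0.079, 0, 0.067], [0, 0, 0], 0], [[0.109, 0, 0.083], [0, 0, 0], 0], [[0.141, 0, 0.097], [0, 0, 0], 0], [[0.174, 0, 0.107], [0, 0, 0], 0], [[0.174, 0, 0.107], [0, 0, 0], 0]]'

```text
clock: 34.17
ee_pos: [0.6512, 0.1991, 0.2318]
orientation: [0.7, 0.715, 0.002, -0.001]
wrist_force: [-3.1, 3.1, 9.4]
opening: 0.0093
gripper_force: 30.0
```

Run:
```python
from h import *
st();s=snap('side','side2.png')
```

```text
t 34.2 tcp [0.6512 0.1991 0.2318] yawY 1.21 z [ 0.001  0.004 -1.   ] F [-3.1  3.1  9.4] open 0.0093 grip 30.0 q [-0.44  0.66  0.18  1.39 -0.13  1.1  -0.21]
```

View pics/side2.png

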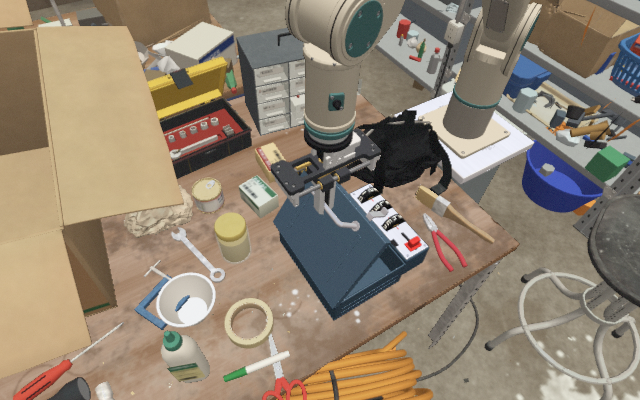

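The lid is rising with the gripper on the bar, at about 1 rad. I'll carry on.

Request:
move_arm --deltas '[[[0.034, 0, 0.007], [0, 0, 0], 0], [[0.069, 0, 0.01], [0, 0, 0], 0], [[0.103, 0, 0.01], [0, 0, 0], 0], [[0.137, 0, 0.006], [0, 0, 0], 0], [[0.171, 0, 0.0], [0, 0, 0], 0], [[0.204, 0, -0.011], [0, 0, 0], 0], [[0.236, 0, -0.024], [0, 0, 0], 0], [[0.236, 0, -0.024], [0, 0, 0], 0], [[0.236, 0, -0.024], [0, 0, 0], 0]]'

```text
clock: 35.35
ee_pos: [0.7695, 0.2009, 0.2173]
orientation: [0.699, 0.715, 0.003, -0.001]
wrist_force: [1.6, 5.2, -2.5]
opening: 0.0089
gripper_force: 30.0
```

Run:
```python
from h import *
st()
```

```text
t 35.4 tcp [0.7695 0.2009 0.2173] yawY 1.29 z [ 0.002  0.006 -1.   ] F [ 1.6  5.2 -2.5] open 0.0089 grip 30.0 q [-0.36  0.87  0.18  0.99 -0.15  1.29 -0.18]
```

Request:
move_arm --deltas '[[[0, 0, 0], [0, 0, 0], 0.3], [[0, 0, 0], [0, 0, 0], 0.3], [[0, 0, 0], [0, 0, 0], 0.3], [[0, 0, 0.06], [0, 0, 0], 0.3], [[0, 0, 0.14], [0, 0, 0], 0.3], [[0, 0, 0.24], [0, 0, 0], 0.3], [[-0.05, -0.08, 0.24], [0, 0, 0], 0.6], [[-0.12, -0.18, 0.24], [0, 0, 0], 0.9], [[-0.2, -0.28, 0.2], [0, 0, 0], 1], [[-0.28, -0.38, 0.17], [0, 0, 0], 1], [[-0.34, -0.48, 0.166], [0, 0, 0], 1], [[-0.34, -0.48, 0.166], [0, 0, 0], 1]]'

```text
clock: 36.85
ee_pos: [0.5961, -0.0497, 0.3018]
orientation: [0.703, 0.711, -0.001, 0.001]
wrist_force: [0.6, 0.9, 0.3]
opening: 0.0848
gripper_force: 0.0
```

Request:
move_arm --deltas '[[[0, 0, 0], [0, 0, 0], 1], [[0, 0, 0], [0, 0, 0], 1]]'

```text
clock: 37.1
ee_pos: [0.5998, -0.0415, 0.3009]
orientation: [0.699, 0.715, 0.001, -0.0]
wrist_force: [-0.4, 0.0, 0.6]
opening: 0.0939
gripper_force: 0.0
```

Run:
```python
from h import *
st();s=snap('wrist','w3.png');w=cloud(s);x,y,z=w[...,0],w[...,1],w[...,2]
def rect(n,b,zl,zh):
    m=((x>b[0])&(x<b[1])&(y>b[2])&(y<b[3])&(z>zl)&(z<zh)).astype(np.uint8)
    k,l,q,_=cv2.connectedComponentsWithStats(m)
    for i in range(1,k):
        if q[i,4]>150: print(n,q[i,4],[np.round(a,1) for a in cv2.minAreaRect(w[l==i][:,:2].astype(np.float32)*1000)],np.percentile(w[l==i][:,2],95))
rect('tm',(.45,.62,-.12,.06),.055,.08)
rect('tmall',(.45,.60,-.12,.06),.02,.08)
rect('nail',(.6,.78,-.16,.06),.044,.06)
t=snap('top');w=cloud(t);x,y,z=w[...,0],w[...,1],w[...,2]
rect('lid?',(.5,.85,.05,.36),.2,.35);rect('tancart',(.5,.7,-.25,-.05),.038,.055)
```

```text
t 37.1 tcp [ 0.5998 -0.0415  0.3009] yawY 1.29 z [ 0.001  0.001 -1.   ] F [-0.4  0.   0.6] open 0.0939 grip 0.0 q [-0.11  0.47  0.2   1.53 -0.1   1.14  0.14]
tm 1176 [array([542.8, -43.3]), array([63.1, 34.3]), np.float64(88.6)] 0.0673633072879961
tmall 1618 [array([544. , -41.1]), array([74.9, 36.5]), np.float64(88.6)] 0.06645412709343283
tmall 460 [array([ 585.2, -106.5]), array([28.9, 26.8]), np.float64(0.7)] 0.04727039753466642
nail 2952 [array([686.1, -49.7]), array([60.6, 90.1]), np.float64(10.4)] 0.05229156372947172
nail 535 [array([ 770.5, -112.2]), array([61. , 18.9]), np.float64(89.9)] 0.05814975674269553
nail 932 [array([ 615.6, -127.4]), array([65.3, 31.1]), np.float64(88.9)] 0.04725068264910052
lid? 2722 [array([734.2, 206.6]), array([ 87.1, 247.6]), np.float64(8.6)] 0.2779755798982044
```

View pics/w3.png

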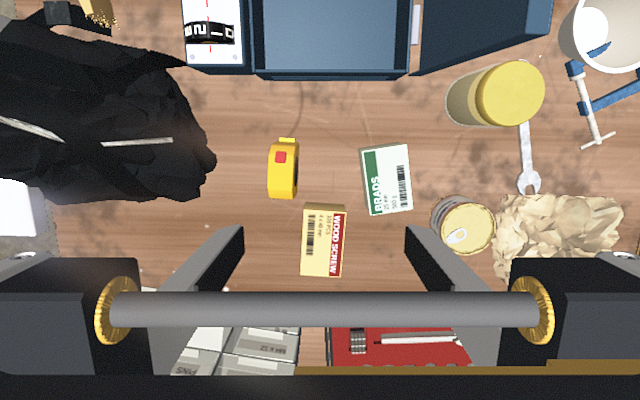

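The lid is open. The tape measure is at (283,170), the nail carton at (386,180) and the tan carton at (323,240), all in the clear. I'll grasp the tape measure.

Request:
move_arm --deltas '[[[-0.06, -0.002, -0.1], [0, 0, -0.06], 0.75], [[-0.113, -0.002, -0.2], [0, 0, -0.06], 0.75], [[-0.113, -0.002, -0.3], [0, 0, -0.06], 0.75], [[-0.113, -0.002, -0.4], [0, 0, -0.06], 0.75], [[-0.113, -0.002, -0.48], [0, 0, -0.06], 0.75], [[-0.113, -0.002, -0.54], [0, 0, -0.06], 0.75], [[-0.113, -0.002, -0.54], [0, 0, -0.06], 0.75], [[-0.113, -0.002, -0.54], [0, 0, -0.06], 0], [[-0.113, -0.002, -0.54], [0, 0, -0.06], 0], [[-0.113, -0.002, -0.54], [0, 0, -0.06], 0], [[-0.113, -0.002, -0.54], [0, 0, -0.06], 0]]'

```text
clock: 38.58
ee_pos: [0.5429, -0.0443, 0.0316]
orientation: [0.717, 0.697, 0.0, 0.0]
wrist_force: [0.5, 1.2, 4.2]
opening: 0.0346
gripper_force: 30.1
```

Request:
move_arm --deltas '[[[0, 0, 0], [0, 0, 0], 0], [[0, 0, 0.06], [0, 0, 0], 0], [[0, 0, 0.16], [0, 0, 0], 0], [[0, 0, 0.26], [0, 0, 0], 0], [[0, 0, 0.34], [0, 0, 0], 0], [[0, 0, 0.34], [0, 0, 0], 0]]'

```text
clock: 39.33
ee_pos: [0.5442, -0.0445, 0.2036]
orientation: [0.717, 0.697, 0.002, 0.002]
wrist_force: [-0.1, -1.0, -2.3]
opening: 0.0341
gripper_force: 29.7
```

Request:
move_arm --deltas '[[[0.01, 0.1, 0], [0, 0, 0], 0], [[0.02, 0.2, 0], [0, 0, 0], 0], [[0.03, 0.3, 0], [0, 0, 0], 0], [[0.04, 0.4, 0], [0, 0, 0], 0], [[0.05, 0.5, 0], [0, 0, 0], 0], [[0.054, 0.6, 0], [0, 0, 0], 0], [[0.054, 0.61, 0], [0, 0, 0.06], 0], [[0.054, 0.61, 0], [0, 0, 0.06], 0], [[0.054, 0.61, 0], [0, 0, 0.06], 0]]'

```text
clock: 40.45
ee_pos: [0.5693, 0.2584, 0.2001]
orientation: [0.701, 0.713, -0.001, 0.0]
wrist_force: [0.8, -0.3, -1.5]
opening: 0.0341
gripper_force: 29.8
```

Request:
move_arm --deltas '[[[0, 0, -0.08], [0, 0, 0], 0], [[0, 0, -0.16], [0, 0, 0], 0], [[0, 0, -0.24], [0, 0, 0], 0], [[0, 0, -0.3], [0, 0, 0], 0], [[0, 0, -0.33], [0, 0, 0], 0], [[0, 0, -0.33], [0, 0, 0], 0], [[0, 0, -0.33], [0, 0, 0], 0]]'

```text
clock: 41.32
ee_pos: [0.5702, 0.2603, 0.0367]
orientation: [0.7, 0.714, 0.001, 0.0]
wrist_force: [-0.3, 0.3, -3.6]
opening: 0.0338
gripper_force: 30.0
```

Request:
move_arm --deltas '[[[0, 0, 0], [0, 0, 0], 0.6], [[0, 0, 0], [0, 0, 0], 0.6], [[0, 0, 0], [0, 0, 0], 0.6], [[0, 0, 0.08], [0, 0, 0], 0.6], [[0, 0, 0.18], [0, 0, 0], 0.6], [[0, 0, 0.28], [0, 0, 0], 0.7], [[0, 0, 0.38], [0, 0, 0], 1], [[0.05, -0.1, 0.42], [0, 0, 0], 1], [[0.1, -0.2, 0.427], [0, 0, 0.05], 1], [[0.15, -0.3, 0.427], [0, 0, 0.1], 1], [[0.2, -0.4, 0.427], [0, 0, 0.15], 1], [[0.23, -0.5, 0.427], [0, 0, 0.205], 1]]'

```text
clock: 42.82
ee_pos: [0.6851, 0.0092, 0.2493]
orientation: [0.64, 0.769, 0.0, 0.0]
wrist_force: [-0.3, 0.2, 0.0]
opening: 0.0941
gripper_force: 0.0
```

Request:
move_arm --deltas '[[[0, -0.1, 0], [0, 0, 0], 1], [[0, -0.12, 0], [0, 0, 0], 1], [[0, -0.12, 0], [0, 0, 0], 1], [[0, -0.12, 0], [0, 0, 0], 1]]'

```text
clock: 43.32
ee_pos: [0.6845, -0.0463, 0.2495]
orientation: [0.639, 0.769, 0.001, -0.001]
wrist_force: [-0.7, 0.6, 0.0]
opening: 0.094
gripper_force: 0.0
```

```bash
cat >> h.py <<'E'
def rect(s,n,b,zl,zh,mn=150):
    w=cloud(s);x,y,z=w[...,0],w[...,1],w[...,2]
    m=((x>b[0])&(x<b[1])&(y>b[2])&(y<b[3])&(z>zl)&(z<zh)).astype(np.uint8)
    k,l,q,_=cv2.connectedComponentsWithStats(m)
    for i in range(1,k):
        if q[i,4]>mn: print(n,q[i,4],[np.round(a,1) for a in cv2.minAreaRect(w[l==i][:,:2].astype(np.float32)*1000)],np.percentile(w[l==i][:,2],95))
E
python3 - <<'E'
from h import *
st();s=snap('wrist');rect(s,'nail',(.55,.78,-.16,.1),.044,.06)
t=snap('top');rect(t,'tape in box',(.5,.66,.1,.32),.055,.085);rect(t,'tan',(.5,.7,-.25,-.05),.038,.055)
E
```

```text
t 43.3 tcp [ 0.6845 -0.0463  0.2495] yawY 10.55 z [ 0.     0.002 -1.   ] F [-0.7  0.6  0. ] open 0.0940 grip 0.0 q [-0.06  0.65  0.16  1.35 -0.11  1.15  0.3 ]
nail 516 [array([622.7,  81.2]), array([145.2,   2.8]), np.float64(1.7)] 0.05882886509969358
nail 174 [array([771.1,  57.4]), array([14.6, 58.3]), np.float64(3.1)] 0.058676402584878155
nail 3788 [array([686.1, -49.4]), array([60.6, 89.5]), np.float64(10.2)] 0.052213238647667255
nail 305 [array([ 560.5, -128. ]), array([48. , 24.7]), np.float64(41.2)] 0.04707975196748197
nail 629 [array([ 770.5, -113.4]), array([18.8, 62.9]), np.float64(0.0)] 0.058475537107950504
tape in box 524 [array([532.7, 245. ]), array([263.5, 126.5]), np.float64(56.0)] 0.08102096699018146
tape in box 466 [array([566.1, 260.8]), array([35.3, 69.6]), np.float64(1.3)] 0.0722297091427635
tan 252 [array([676.6, -70.2]), array([46. , 39.9]), np.float64(0.0)] 0.05379198446296526
```

Request:
move_arm --deltas '[[[0, -0.006, -0.1], [0, 0, 0], 1], [[0, -0.006, -0.2], [0, 0, 0], 1], [[0, -0.006, -0.3], [0, 0, 0], 1], [[0, -0.006, -0.4], [0, 0, 0], 1], [[0, -0.006, -0.45], [0, 0, 0], 1], [[0, -0.006, -0.47], [0, 0, 0], 1], [[0, -0.006, -0.47], [0, 0, 0], 0], [[0, -0.006, -0.47], [0, 0, 0], 0], [[0, -0.006, -0.47], [0, 0, 0], 0], [[0, -0.006, -0.47], [0, 0, 0], 0]]'

```text
clock: 44.68
ee_pos: [0.6855, -0.0523, 0.0156]
orientation: [0.64, 0.768, 0.001, 0.001]
wrist_force: [0.8, 0.1, 3.3]
opening: 0.0599
gripper_force: 30.0
```

Request:
move_arm --deltas '[[[0, 0, 0], [0, 0, 0], 0], [[0, 0, 0.06], [0, 0, 0], 0], [[0, 0, 0.16], [0, 0, 0], 0], [[0, 0, 0.26], [0, 0, 0], 0], [[0, 0, 0.34], [0, 0, 0], 0], [[0, 0, 0.34], [0, 0, 0], 0]]'

```text
clock: 45.42
ee_pos: [0.6862, -0.0526, 0.1875]
orientation: [0.64, 0.768, 0.002, 0.002]
wrist_force: [0.4, -0.6, -3.8]
opening: 0.0596
gripper_force: 30.0
```

Request:
move_arm --deltas '[[[-0.1, 0, 0], [0, 0, -0.1], 0], [[-0.2, 0.05, 0], [0, 0, -0.205], 0], [[-0.205, 0.15, 0], [0, 0, -0.205], 0], [[-0.205, 0.25, 0], [0, 0, -0.205], 0], [[-0.205, 0.35, 0], [0, 0, -0.205], 0], [[-0.205, 0.384, 0], [0, 0, -0.205], 0], [[-0.205, 0.384, 0], [0, 0, -0.205], 0], [[-0.205, 0.384, 0], [0, 0, -0.205], 0]]'

```text
clock: 46.42
ee_pos: [0.5816, 0.1369, 0.1837]
orientation: [0.701, 0.713, -0.001, 0.0]
wrist_force: [-0.6, -0.5, -2.9]
opening: 0.0597
gripper_force: 30.0
```

Request:
move_arm --deltas '[[[0, 0, -0.08], [0, 0, 0], 0], [[0, 0, -0.16], [0, 0, 0], 0], [[0, 0, -0.24], [0, 0, 0], 0], [[0, 0, -0.3], [0, 0, 0], 0], [[0, 0, -0.332], [0, 0, 0], 0], [[0, 0, -0.332], [0, 0, 0], 0], [[0, 0, -0.332], [0, 0, 0], 0]]'

```text
clock: 47.3
ee_pos: [0.5827, 0.1388, 0.0191]
orientation: [0.7, 0.714, 0.0, 0.001]
wrist_force: [1.0, -0.2, -2.2]
opening: 0.0597
gripper_force: 30.0
```

Request:
move_arm --deltas '[[[0, 0, 0], [0, 0, 0], 0.8], [[0, 0, 0], [0, 0, 0], 0.8], [[0, 0, 0], [0, 0, 0], 0.8], [[0, 0, 0.08], [0, 0, 0], 0.8], [[0, 0, 0.2], [0, 0, 0], 0.8], [[0, 0, 0.32], [0, 0, 0], 0.8], [[0, 0, 0.44], [0, 0, 0], 0.6], [[0, 0, 0.56], [0, 0, 0], 0.5], [[0, -0.1, 0.6], [0, 0, 0], 0.5], [[0, -0.2, 0.6], [0, 0, 0], 0.5], [[0, -0.25, 0.6], [0, 0, 0], 0.5]]'

```text
clock: 48.68
ee_pos: [0.5816, 0.0112, 0.3193]
orientation: [0.701, 0.713, 0.0, 0.001]
wrist_force: [-0.3, 0.3, -0.3]
opening: 0.0471
gripper_force: 0.0
```

Run:
```python
from h import *
st();s=snap('wrist','w4.png');rect(s,'inbox',(.5,.69,.09,.32),.04,.075);rect(s,'lidtop',(.66,.9,.05,.36),.2,.3)
w=cloud(s);m=(w[...,2]>.18)&(w[...,0]>.74)&(w[...,0]<.82)&(w[...,1]>.1);print(m.sum())
t=snap('top');rect(t,'T lid',(.66,.9,.05,.36),.15,.35);rect(t,'T tan',(.5,.7,-.25,-.05),.038,.055);rect(t,'T in',(.5,.69,.09,.32),.04,.075)
rect(t,'T handle',(.755,.83,.1,.3),.12,.35,20)
```

```text
t 48.7 tcp [0.5816 0.0112 0.3193] yawY 0.94 z [ 0.001 -0.001 -1.   ] F [-0.3  0.3 -0.3] open 0.0471 grip 0.0 q [-0.24  0.43  0.26  1.56 -0.12  1.16  0.06]
inbox 694 [array([502. , 157.2]), array([  4.3, 134.2]), np.float64(0.2)] 0.07092195108464519
inbox 443 [array([514.7, 157.2]), array([  0.8, 134.4]), np.float64(1.1)] 0.0734106319149162
inbox 179 [array([689.5, 207.6]), array([ 1. , 41.7]), np.float64(0.6)] 0.07301005606638869
inbox 3494 [array([583. , 140.8]), array([60.6, 90. ]), np.float64(1.2)] 0.05648073109630915
lidtop 8673 [array([748.1, 125.7]), array([98.1, 55.9]), np.float64(83.6)] 0.2656848302749784
667
T lid 613 [array([886.4,  85.1]), array([73.1, 31.2]), np.float64(84.1)] 0.3290443801579915
T lid 4291 [array([737.6, 205.4]), array([ 84.9, 249.1]), np.float64(4.4)] 0.2676567494579542
T in 620 [array([651.8, 255. ]), array([136.2, 274.9]), np.float64(40.5)] 0.07315925868343683
T in 1071 [array([580.8, 141.1]), array([61.2, 90.1]), np.float64(0.8)] 0.05827008236702924
T in 535 [array([565.9, 260.9]), array([73.4, 34.4]), np.float64(89.6)] 0.07119114666762147
T in 188 [array([509.2, 203.7]), array([  3.2, 226.4]), np.float64(1.2)] 0.07386569650996605
T handle 330 [array([767. , 204.5]), array([112.5,  23.4]), np.float64(90.0)] 0.24004731363945103
```

View pics/w4.png

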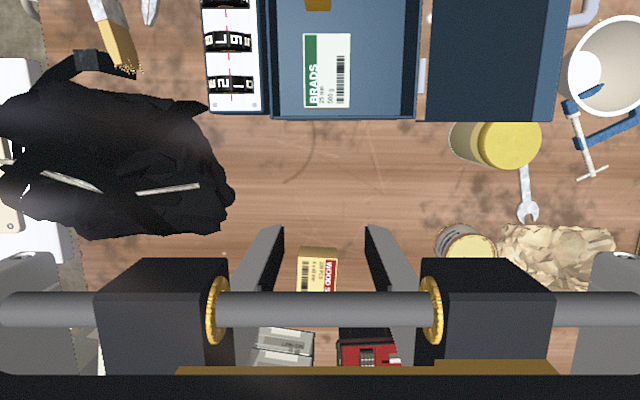

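The picture shows the nail carton (325,70) and the tape measure (318,3) in the box, with the tan carton at (317,270). Next I'll grip the handle again and shut the lid.

Request:
move_arm --deltas '[[[0.08, 0.08, 0.06], [0, 0, 0], 0.3], [[0.16, 0.16, 0.06], [0, 0, 0], 0.3], [[0.24, 0.25, 0.06], [0, 0, 0], 0.3], [[0.32, 0.34, 0.06], [0, 0, 0], 0.3], [[0.376, 0.376, 0.06], [0, 0, 0], 0.3], [[0.376, 0.376, 0.06], [0, 0, 0], 0.3], [[0.376, 0.376, 0.06], [0, 0, 0], 0.3]]'

```text
clock: 49.65
ee_pos: [0.7691, 0.2032, 0.3481]
orientation: [0.7, 0.714, -0.0, -0.0]
wrist_force: [-0.4, 0.2, 0.4]
opening: 0.0278
gripper_force: 0.0
```

Run:
```python
from h import *
st()
```

```text
t 49.6 tcp [0.7691 0.2032 0.3481] yawY 1.18 z [-0.001 -0.    -1.   ] F [-0.4  0.2  0.4] open 0.0278 grip 0.0 q [-0.37  0.84  0.23  0.71 -0.17  1.6  -0.19]
```

Request:
move_arm --deltas '[[[0, 0, -0.08], [0, 0, 0], 0.3], [[0, 0, -0.16], [0, 0, 0], 0.3], [[0, 0, -0.22], [0, 0, 0], 0.3], [[0, 0, -0.262], [0, 0, 0], 0.3], [[0, 0, -0.262], [0, 0, 0], 0.3], [[0, 0, -0.262], [0, 0, 0], 0], [[0, 0, -0.262], [0, 0, 0], 0], [[0, 0, -0.262], [0, 0, 0], 0]]'

```text
clock: 50.65
ee_pos: [0.7734, 0.2027, 0.2211]
orientation: [0.7, 0.714, 0.004, 0.003]
wrist_force: [4.3, -0.1, 2.5]
opening: 0.0085
gripper_force: 30.0
```

Request:
move_arm --deltas '[[[-0.032, 0, 0.013], [0, 0, 0], 0], [[-0.065, 0, 0.023], [0, 0, 0], 0], [[-0.099, 0, 0.03], [0, 0, 0], 0], [[-0.133, 0, 0.034], [0, 0, 0], 0], [[-0.167, 0, 0.034], [0, 0, 0], 0], [[-0.202, 0, 0.031], [0, 0, 0], 0], [[-0.236, 0, 0.024], [0, 0, 0], 0], [[-0.269, 0, 0.014], [0, 0, 0], 0], [[-0.301, 0, 0.0], [0, 0, 0], 0], [[-0.331, 0, -0.016], [0, 0, 0], 0]]'

```text
clock: 51.9
ee_pos: [0.6056, 0.1994, 0.2125]
orientation: [0.701, 0.713, 0.001, 0.002]
wrist_force: [1.0, -6.2, 4.0]
opening: 0.0092
gripper_force: 30.0
```

Run:
```python
from h import *
st()
```

```text
t 51.9 tcp [0.6056 0.1994 0.2125] yawY 1.03 z [ 0.004 -0.003 -1.   ] F [ 1.  -6.2  4. ] open 0.0092 grip 30.0 q [-0.5   0.61  0.23  1.55 -0.15  0.99 -0.21]
```

Request:
move_arm --deltas '[[[-0.029, 0, -0.02], [0, 0, 0], 0], [[-0.056, 0, -0.042], [0, 0, 0], 0], [[-0.079, 0, -0.067], [0, 0, 0], 0], [[-0.101, 0, -0.094], [0, 0, 0], 0], [[-0.12, 0, -0.123], [0, 0, 0], 0], [[-0.136, 0, -0.154], [0, 0, 0], 0], [[-0.148, 0, -0.18], [0, 0, 0], 0], [[-0.148, 0, -0.188], [0, 0, 0], 0], [[-0.148, 0, -0.192], [0, 0, 0], 0], [[-0.148, 0, -0.192], [0, 0, 0], 0]]'

```text
clock: 53.15
ee_pos: [0.5298, 0.1986, 0.1154]
orientation: [0.701, 0.713, -0.002, 0.001]
wrist_force: [-4.6, -8.2, 11.5]
opening: 0.0092
gripper_force: 30.0
```

Run:
```python
from h import *
st()
```

```text
t 53.1 tcp [0.5298 0.1986 0.1154] yawY 1.02 z [-0.002 -0.004 -1.   ] F [-4.6 -8.2 11.5] open 0.0092 grip 30.0 q [-0.54  0.63  0.2   1.84 -0.18  0.68 -0.22]
```

Request:
move_arm --deltas '[[[0, 0, 0], [0, 0, 0], 0.3], [[0, 0, 0.004], [0, 0, 0], 0.3], [[0, 0, 0.004], [0, 0, 0], 0.3], [[0, 0, 0.06], [0, 0, 0], 0.3], [[0, 0, 0.1], [0, 0, 0], 0], [[0, 0, 0.1], [0, 0, 0], 0], [[0, 0, 0.1], [0, 0, 0], 0], [[0, 0, 0.07], [0, 0, 0], 0], [[0, 0, 0.056], [0, 0, 0], 0], [[0, 0, 0.05], [0, 0, 0], 0], [[0, 0, 0.046], [0, 0, 0], 0], [[0, 0, 0.046], [0, 0, 0], 0]]'

```text
clock: 54.65
ee_pos: [0.5293, 0.2024, 0.1386]
orientation: [0.7, 0.714, -0.001, -0.001]
wrist_force: [-7.3, -3.0, 26.4]
opening: 0.0006
gripper_force: 12.9
```

Run:
```python
from h import *
st()
```

```text
t 54.6 tcp [0.5293 0.2024 0.1386] yawY 1.13 z [-0.002  0.    -1.   ] F [-7.3 -3.  26.4] open 0.0006 grip 12.9 q [-0.55  0.6   0.21  1.83 -0.18  0.73 -0.23]
```

Request:
move_arm --deltas '[[[0, 0, 0.05], [0, 0, 0], 0], [[0, 0, 0.1], [0, 0, 0], 0], [[-0.07, 0.1, 0.1], [0, 0, 0], 0], [[-0.142, 0.215, 0.08], [0, 0, 0], 0], [[-0.142, 0.215, 0], [0, 0, 0], 0], [[-0.142, 0.215, -0.04], [0, 0, 0], 0], [[-0.142, 0.215, -0.04], [0, 0, 0], 0], [[-0.142, 0.215, -0.04], [0, 0, 0], 0]]'

```text
clock: 55.65
ee_pos: [0.4599, 0.3101, 0.1168]
orientation: [0.7, 0.714, 0.0, 0.0]
wrist_force: [0.4, -1.1, -0.3]
opening: 0.0001
gripper_force: 0.0
```

Run:
```python
from h import *
st()
t=snap('top');rect(t,'lid',(.49,.73,.04,.34),.086,.1,500);rect(t,'handle',(.49,.6,.1,.3),.12,.16,30)
```

```text
t 55.6 tcp [0.4599 0.3101 0.1168] yawY 1.11 z [ 0.001  0.    -1.   ] F [ 0.4 -1.1 -0.3] open 0.0001 grip 0.0 q [-0.77  0.62  0.2   1.88 -0.19  0.66 -0.44]
lid 9192 [array([594.7, 201.1]), array([204.4, 248. ]), np.float64(1.7)] 0.09772319758408923
handle 262 [array([528.1, 198.7]), array([ 10.2, 111.4]), np.float64(0.9)] 0.14211486147827015
```

Request:
move_arm --deltas '[[[0, 0, -0.04], [0, 0, 0], 0], [[0, 0, -0.074], [0, 0, 0], 0], [[0, 0, -0.074], [0, 0, 0], 0], [[0, -0.015, -0.074], [0, 0, 0], 0], [[0, -0.03, -0.074], [0, 0, 0], 0], [[0, -0.045, -0.074], [0, 0, 0], 0], [[0, -0.06, -0.074], [0, 0, 0], 0], [[0, -0.072, -0.074], [0, 0, 0], 0], [[0, -0.078, -0.074], [0, 0, 0], 0], [[0, -0.078, -0.074], [0, 0, 0], 0]]'

```text
clock: 56.95
ee_pos: [0.4601, 0.277, 0.0801]
orientation: [0.699, 0.715, 0.004, -0.002]
wrist_force: [0.6, 12.8, -2.4]
opening: 0.0004
gripper_force: 6.0
```

Request:
move_arm --deltas '[[[0, -0.007, 0], [0, 0, 0], 0], [[0, -0.007, 0], [0, 0, 0], 0]]'

```text
clock: 57.2
ee_pos: [0.4601, 0.2769, 0.0802]
orientation: [0.698, 0.716, 0.006, -0.003]
wrist_force: [0.3, 18.6, -5.0]
opening: 0.0004
gripper_force: 9.1
```

Request:
move_arm --deltas '[[[0, 0.015, 0], [0, 0, 0], 0], [[0, 0.03, 0.06], [0, 0, 0], 0], [[0, 0.03, 0.16], [0, 0, 0], 0], [[0.02, -0.1, 0.26], [0, 0, 0], 0], [[0.025, -0.22, 0.34], [0, 0, 0], 0], [[0.025, -0.34, 0.34], [0, 0, 0], 0], [[0.025, -0.39, 0.34], [0, 0, 0], 0], [[0.025, -0.39, 0.34], [0, 0, 0], 0], [[0.025, -0.39, 0.34], [0, 0, 0], 0]]'

```text
clock: 58.32
ee_pos: [0.4712, 0.0729, 0.2492]
orientation: [0.7, 0.714, -0.0, -0.001]
wrist_force: [0.1, 1.2, 0.1]
opening: 0.0007
gripper_force: 0.0
```

Run:
```python
from h import *
st();s=snap('top')
def tab(s):
    w=cloud(s);im=s['img'].astype(int);b,g,r=im[...,0],im[...,1],im[...,2];x,y,z=w[...,0],w[...,1],w[...,2]
    m=(r>150)&(g<80)&(b<80)&(x>.4)&(x<.52)&(y>.2)&(y<.36)&(z>.085);print('tab',m.sum(),w[m].mean(0))
tab(s);k=snap('wrist');np.savez('w_g.npz',**k);tab(k);tab(dict(np.load('ref.npz')))
print(rot(dict(np.load('w_f.npz')),k))
rect(s,'tan',(.5,.75,-.3,-.03),.038,.055)
```

```text
t 58.3 tcp [0.4712 0.0729 0.2492] yawY 1.12 z [-0.001  0.    -1.   ] F [0.1 1.2 0.1] open 0.0007 grip 0.0 q [-0.42  0.34  0.28  1.93 -0.12  0.89 -0.06]
tab 80 [0.45879477 0.25956714 0.09477716]
tab 1 [0.46074831 0.22484493 0.09362667]
tab 79 [0.46058217 0.25441803 0.09367093]
[(0.0, np.float64(0.98), -3.04, np.float64(0.88)), (0.0, np.float64(0.98), -3.04, np.float64(0.91)), (0.0, np.float64(0.96), 3.04, np.float64(0.83))]
tan 1151 [array([ 569.9, -170.7]), array([101.1,  60.8]), np.float64(87.7)] 0.04956679304538647
```

The bolt is home, with the tab back at y 0.2596. The tan carton was nudged to (0.570, -0.171) but is still on bare table. Next I'll scramble the wheels.

Request:
move_arm --deltas '[[[0, 0.1, 0], [0, 0, 0], 0], [[0.01, 0.2, -0.08], [0, 0, 0], 0], [[0.01, 0.287, -0.2], [0, 0, 0], 0], [[0.01, 0.287, -0.28], [0, 0, 0], 0], [[0.01, 0.287, -0.305], [0, 0, 0], 0], [[0.01, 0.287, -0.317], [0, 0, 0], 0], [[-0.005, 0.287, -0.317], [0, 0, 0], 0], [[-0.02, 0.287, -0.317], [0, 0, 0], 0], [[-0.035, 0.287, -0.317], [0, 0, 0], 0], [[-0.05, 0.287, -0.317], [0, 0, 0], 0], [[-0.05, 0.287, -0.317], [0, 0, 0], 0], [[-0.05, 0.287, -0.276], [0, 0, 0], 0]]'

```text
clock: 59.92
ee_pos: [0.4457, 0.2159, 0.1111]
orientation: [0.7, 0.714, -0.001, -0.001]
wrist_force: [-0.3, 0.4, -0.5]
opening: 0.0005
gripper_force: 0.0
```

Request:
move_arm --deltas '[[[0.062, -0.096, 0.02], [0, 0, 0], 0], [[0.062, -0.096, 0], [0, 0, 0], 0], [[0.062, -0.096, -0.029], [0, 0, 0], 0], [[0.062, -0.096, -0.041], [0, 0, 0], 0], [[0.047, -0.096, -0.041], [0, 0, 0], 0], [[0.032, -0.096, -0.041], [0, 0, 0], 0], [[0.017, -0.096, -0.041], [0, 0, 0], 0], [[0.002, -0.096, -0.041], [0, 0, 0], 0], [[0.002, -0.096, -0.041], [0, 0, 0], 0], [[0.002, -0.096, 0.01], [0, 0, 0], 0], [[0.064, -0.192, 0.01], [0, 0, 0], 0], [[0.064, -0.192, 0], [0, 0, 0], 0]]'

```text
clock: 61.42
ee_pos: [0.4813, 0.117, 0.1114]
orientation: [0.702, 0.712, 0.0, 0.001]
wrist_force: [0.2, 0.6, -0.5]
opening: 0.0003
gripper_force: 0.0
```

Request:
move_arm --deltas '[[[0, 0, -0.02], [0, 0, 0], 0], [[0, 0, -0.029], [0, 0, 0], 0], [[0, 0, -0.041], [0, 0, 0], 0], [[-0.015, 0, -0.041], [0, 0, 0], 0], [[-0.03, 0, -0.041], [0, 0, 0], 0], [[-0.045, 0, -0.041], [0, 0, 0], 0], [[-0.06, 0, -0.041], [0, 0, 0], 0], [[-0.06, 0, -0.041], [0, 0, 0], 0], [[-0.06, 0, 0], [0, 0, 0], 0], [[-0.04, -0.05, 0.1], [0, 0, 0], 0], [[-0.014, -0.095, 0.2], [0, 0, 0], 0], [[-0.014, -0.095, 0.276], [0, 0, 0], 0]]'

```text
clock: 62.92
ee_pos: [0.4731, 0.0711, 0.2512]
orientation: [0.701, 0.713, 0.0, 0.001]
wrist_force: [0.0, 0.8, -0.0]
opening: 0.0004
gripper_force: 0.0
```

Request:
move_arm --deltas '[[[0, 0, 0], [0, 0, 0], 0], [[0, 0, 0], [0, 0, 0], 0]]'

```text
clock: 63.18
ee_pos: [0.471, 0.0731, 0.2484]
orientation: [0.7, 0.714, -0.001, -0.001]
wrist_force: [-1.0, 0.3, -0.6]
opening: 0.0004
gripper_force: 0.0
```

Run:
```python
from h import *
st();s=snap('wrist');np.savez('w_h.npz',**s)
print(rot(dict(np.load('w_g.npz')),s));showstrips(s,'st3.png')
```

```text
t 63.2 tcp [0.471  0.0731 0.2484] yawY 1.20 z [-0.002 -0.    -1.   ] F [-1.   0.3 -0.6] open 0.0004 grip 0.0 q [-0.39  0.34  0.24  1.93 -0.1   0.89 -0.08]
[(-1.28, np.float64(0.83), 1.77, np.float64(0.68)), (-1.52, np.float64(0.81), -2.53, np.float64(0.66)), (-1.52, np.float64(0.83), 2.53, np.float64(0.79))]
```

View pics/st3.png

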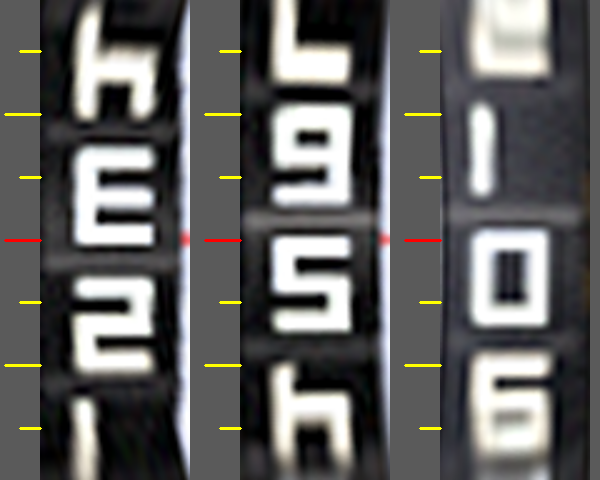

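The wheels now read about 2.66, 5.37 and 0.33, all more than a digit off the code. The robot is touching nothing, so I'll check once more and hand in.

Run:
```python
from h import *
s=snap('top');w=cloud(s);im=s['img'].astype(int);b,g,r=im[...,0],im[...,1],im[...,2];x,y,z=w[...,0],w[...,1],w[...,2]
m=(r>150)&(g<80)&(b<80)&(x>.4)&(x<.52)&(y>.2)&(y<.36)&(z>.085);print('tab',w[m].mean(0))
m=(x>.53)&(x<.7)&(y>.1)&(y<.3)&(z<.12)&(z>.08);print('lid z front/back',np.median(z[m&(x<.58)]),np.median(z[m&(x>.65)]))
rect(s,'tan',(.5,.75,-.3,-.03),.038,.055)
print(ctrl.hand_in())
```

```text
tab [0.45901996 0.25947135 0.09437119]
lid z front/back 0.09475116179653054 0.09460141283379309
tan 1151 [array([ 569.9, -170.6]), array([101.8,  61.5]), np.float64(88.0)] 0.049559080581298764
the job is handed in; nothing more can be done
None
```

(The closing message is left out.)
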